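# Set up a packing tray and hold the drying cage's gate ajar

### The arm

A 7-joint arm with a two-finger parallel gripper is mounted at the origin on the work surface. World frame = base frame: x ahead of the robot, y to its left, z up, the work surface at z = 0. Lengths are in m, angles in rad, forces in N, time in s.
With the tool pointing down it reaches from about 0.425 to 0.95 m from the base axis. Payload 4.7 kg.
Tool frame: the origin (TCP) lies at the very end of the fingers, on their centre line; the grasp point (between the pads) lies 19 mm behind it (hold_point_z is the z of the grasp point in the tool frame, in m); z points along the fingers, x is the direction in which the jaws open and shut, and the axes are right-handed (so a half turn about z gives the same grasp; the last joint's range is limited). The gripper opens to 87 mm and grips with 3 to 60 N. Pads are 19 mm wide; open, the fingers measure 117 mm over their backs; the gripper's body (75 mm by 190 mm) begins 51 mm behind the grasp point.
Start: joints at [1.308, 0.469, -0.049, 1.532, 0.024, 1.141, -0.082], TCP at [0.156, -0.657, 0.197] pointing down, gripper open.
Joint ranges: [-2.59, 2.59], [-0.33, 1.99], [-1.39, 1.29], [0.1, 2.45], [-1.04, 4.18], [0.21, 1.99], [-2.66, 2.66]. Speed limits (rad/s): [2.57, 2.57, 3.14, 3.14, 3.14, 3.14, 3.14].

### API

Orientations are given as a rotation vector (axis times angle).
In Python, from cell import get_state, capture, get_calibration, sign_off, hold_point_z gives the robot as it stands.
- The arm moves only by the shell command python3 -m jog 'ROWS' [FORCE]. ROWS is JSON, a list of rows, each a list of 7 numbers: the shift along the tool's x, y, z in mm, then the turn, a rotation vector about the tool's x, y, z in degrees, then the opening in per cent of the stroke, from 0 (shut) to 100 (fully open). A call has 1 to 10 rows; each row is the pose to reach, as a shift and turn from the pose commanded when the call began, along the tool's axes at that moment; what a row does not reach only later rows make up. A row lasts 1/10 s, in which the tool goes at most 50 mm and 8.59 degrees, less where a joint would pass 70% of its speed; a pose out of reach is approached as far as the arm can. A call with a gripper value outside its range is refused whole. The fingers move at their own pace and stop on an object; FORCE is the grip in N (left out, the last holds). Time passes only in rows, so rows that repeat a pose let the fingers close. It gives the time, the measured TCP pose, the force and the opening at its end, in the units of the state.
- get_state(): the state, without advancing time (a new reading comes with each control period).
- capture(name): name is "side" or "top" or "wrist"; returns (picture, depth): 384x512x3 uint8, red, green, blue; 384x512 float32, m along the optical axis (not along the pixel's ray), 0 where there is no reading.
- get_calibration(name): a dict with "fovy" (degrees; the focal length in pixels is half the picture's height over the tangent of half this angle, whatever the lens; pixels are square), "cx", "cy" (the principal point, pixels), "k1" (the pictures are not rectified: a ray, as slopes to the right and down, at radius r is drawn at 1 + k1 r^2 times it, then the intrinsics apply), "rvec" (rotation vector, rad) and "tvec" (3), from world to camera coordinates, as OpenCV has them. Camera axes: x right, y down, z forward; pixel columns grow to the right and rows downward; lengths in m; the calibration is good to about 2 mm. A picture is of the moment at which its call begins: read the wrist's pose just before it. get_calibration takes no time and is no camera call; for the wrist camera it gives the pose at the moment of the call.
- sign_off(): hands the job in, once; it reports no verdict.
The state is a dict: "time_s": time; "joints": joint angles; "qvel": joint speeds; "joint_efforts": joint torques, N m; "position": TCP position; "ee_rot": TCP orientation; "wrist_force": force on the tool from outside, world axes, zero at the start; "wrist_torque": the same for the moment, N m; "width": opening from 0.0 (shut) to 1.0 (fully open).
Only numpy, scipy, OpenCV 4.12 (cv2) and the standard library are available. Lean on these libraries where they do the work, as an engineer would, in place of code of your own. Each camera call takes 0.05 s, during which the arm holds its last target.

### The job

Get ready to pack the clay horses: first raise the three flat sides of the cardboard packing tray until each stands upright beside its base. Then unbolt the gate of the drying cage: its worn bolt hangs low, so lift it over the keeper's bent lip while you draw it right back out of the keeper, swing the gate about 30 degrees open towards the robot against its spring, and finish while still holding it ajar there, without letting go. Leave the other things on the bench where they are.

Things in the scene. Friction and masses are not known exactly. Their poses are not given: they have to be found in the camera images.
- tray: Brown cardboard packing tray fixed on a plywood block, right half of bench. Base 120 x 120 mm, top 35 mm above the bench; far wall (+x side, 60 mm high) already up and fixed. Three hinged sides lie out nearly flat, clear of the bench: near (-x), left (+y), right (-y). Origin: centre of the block's underside, on the bench; x towards the far wall, y left, z up.
- side_near (a joint): Angle of the near side (-x edge of the tray), rad: 0 flat outwards, 1.571 upright at a stop; starts at 0 to 0.25. Panel 110 mm wide, 60 mm high, 5 mm thick, with a tongue 24 mm wide, 5 mm thick sticking out 36 mm from the middle of its free edge. The stiff crease (0.05 N m; panel 40 g) keeps it where it is left.
- side_left (a joint): The same for the left side (+y edge of the tray).
- side_right (a joint): The same for the right side (-y edge of the tray).
- tab_near (a point): Grip point on the near side's tongue: mid width, 14 mm from its end, 82 mm from the hinge axis (which lies 60 mm from the tray's centre, 32.5 mm above the bench). x points along the panel to the hinge, y along the hinge, z is the upper face when flat. Pinched across its 24 mm width, the tongue can pivot between the fingers.
- tab_left (a point): Grip point on the left side's tongue: mid width, 14 mm from its end, 82 mm from the hinge axis (which lies 60 mm from the tray's centre, 32.5 mm above the bench). x points along the panel to the hinge, y along the hinge, z is the upper face when flat. Pinched across its 24 mm width, the tongue can pivot between the fingers.
- tab_right (a point): Grip point on the right side's tongue: mid width, 14 mm from its end, 82 mm from the hinge axis (which lies 60 mm from the tray's centre, 32.5 mm above the bench). x points along the panel to the hinge, y along the hinge, z is the upper face when flat. Pinched across its 24 mm width, the tongue can pivot between the fingers.
- cage: Low drying cage of light wood slats, 250 deep, 280 wide, 150 mm high, fixed, left half of bench, clay horses inside. Origin: centre of underside; front with gate looks along -x, y left. The steel keeper is on the fixed right post (-y): open-topped trough, front cheek 103 to 147 mm above the bench, bent lip on the gate's side with its top at 118 mm.
- gate (a joint): Swing of the gate, rad: 0 shut, grows as the free (right, -y) edge swings out to the cage's -x, to 1.4. Wooden frame 220 mm wide, 18 mm thick, top at 150 mm. A spring shuts it: 0.36 N m shut, 0.51 N m at 0.5 rad. The engaged bolt stops it from opening.
- gate_hinge (a point): On the gate's vertical hinge axis, 125 mm above the bench: in the cage's frame at x = -125 mm, y = +112 mm. Turns with the gate; when shut its axes are those of the cage.
- bolt (a joint): Draw of the steel bolt along the gate towards the hinge (gate's +y), m: 0 engaged, tip 30 mm past the gate's edge in the keeper; clear of the keeper above 0.030; 0.048 at its stop, right back. 1 N friction. A downturned nose at the tip hooks behind the keeper's lip at 0.006 unless the bolt is lifted; lift needed until 0.020.
- bolt_lift (a joint): How far the bolt is raised in its oversized staples, m: 0 hanging down (it falls back there, 330 g), 0.018 at most; the nose clears the lip above 0.008.
- bolt_pin (a point): Grip point on the bolt's upright round pin (12 mm in diameter), 16 mm below its top and 50 mm above the bolt's axis, so 175 mm above the bench when it hangs. Above 152 mm nothing stands near it. It moves with the bolt: in the gate's frame (gate_hinge) it lies at x = -29 mm, y = -175 mm + bolt value. Axes as gate_hinge.
- small_horse: Loose bystander: grey clay horse on a plinth, 75 mm high; leave alone. Origin under its centre.
- plaster_block: Loose bystander: white plaster block 75 x 55 x 40 mm; leave alone. Origin under its centre.
- slip_jar: Loose bystander: white jar 52 mm across, 65 mm high; leave alone. Origin under its centre.
- tool_cup: Loose bystander: terracotta cup 64 mm across, 70 mm high; leave alone. Origin under its centre.
- brush: Loose bystander: brush 170 mm long lying down; leave alone.
- modelling_tool: Loose bystander: flat wooden modelling tool 110 x 12 x 8 mm lying down; leave alone.
- mould_half: Loose bystander: white plaster block 50 x 45 x 30 mm; leave alone. Origin under its centre.

How it is judged:
On the way, in this order (a step that is already met when the one before it is completed fails the run):
1. the three sides of the tray stand upright (value of joint each of side_near, side_left, side_right above 1.35 rad), for 0.2 s.
2. the bolt is drawn clear of the keeper (value of joint bolt above 0.033 m), for 0.2 s.
At the end, for the whole second after the job is handed in: All three tray sides within about 12 degrees of upright (above 1.35 rad), bolt drawn over 33 mm, gate at rest (under 0.05 rad/s) 0.37 to 0.72 rad (21 to 41 degrees) open, held by the fingers on gate or bolt (over 1.5 N), no loose thing against it (all of step 1 and value of joint bolt above 0.033 m and value of joint gate between 0.37 and 0.72 rad and velocity of joint gate between -0.05 and 0.05 rad/s and contact force between the fingers and gate above 1.5 N and contact force between gate and small_horse below 0.2 N and contact force between gate and plaster_block below 0.2 N and contact force between gate and slip_jar below 0.2 N and contact force between gate and tool_cup below 0.2 N and contact force between gate and brush below 0.2 N and contact force between gate and modelling_tool below 0.2 N and contact force between gate and mould_half below 0.2 N); the arm keeps its last pose, push and grip.
It fails at once if a bystander is moved by more than 30 mm (distance of any of small_horse, plaster_block, slip_jar, tool_cup, brush, modelling_tool, mould_half from where it was at the start of the episode above 0.03 m).
It also fails if it takes over 72 s, if anything falls off the work surface, if the arm or the gripper's body presses on something with over 40 N, if the wrist force passes 120 N, or if a joint passes its speed limit or range.

## Working session

There is one attempt and no reset: what is moved stays moved. The work goes in short steps, Python scripts to look and compute and a shell command to move; the robot and the scene stay as the last step left them, time stands still between calls to the robot, and variables do not carry over. Pictures are saved under pics/ and viewed, and the job is handed in when it is done.

```bash
ls; mkdir -p pics
python3 - <<'E'
from cell import *
import cv2
print(get_state()); print(hold_point_z)
for n in("side","top","wrist"):
    print(n,get_calibration(n))
    p,d=capture(n); cv2.imwrite(f"pics/{n}0.png",p[:,:,::-1]); 
    import numpy as np; np.save(f"pics/{n}0.npy",d); print((d>0).mean())
E
```

```text
pics
{'time_s': 0.0, 'joints': array([ 1.30810671,  0.4694762 , -0.04863537,  1.53368537,  0.02415631,
        1.14098393, -0.0822947 ]), 'qvel': array([ 5.28453848e-04, -4.45719176e-04, -1.06377545e-03, -1.41458468e-03,
        4.52975730e-04, -1.39648967e-03,  4.06193844e-06]), 'joint_efforts': array([ 1.08995068e-04, -5.07969546e+01, -8.05759127e-02, -2.36160547e+01,
       -6.11477648e-02,  3.78687470e-02,  1.82005047e-04]), 'position': array([ 0.15624102, -0.65600632,  0.19557981]), 'ee_rot': array([-2.464568  ,  1.94637486,  0.00251919]), 'wrist_force': array([0.46424959, 0.16308068, 0.22164482]), 'wrist_torque': array([0.02266886, 0.00605638, 0.01730268]), 'width': 1.0009381034087494}
-0.0187
side {'fovy': 53.25683427219474, 'cx': 253.88923755441115, 'cy': 193.15044757804117, 'k1': -0.04922051109455149, 'rvec': array([ 2.22781271, -0.00362737,  0.01205644]), 'tvec': array([-0.56788522,  0.10851552,  1.12606029])}
0.9961090087890625
top {'fovy': 49.66082977655673, 'cx': 254.83891469629324, 'cy': 189.94852208037221, 'k1': -0.014410096714369047, 'rvec': array([ 2.18074487, -2.17457975,  0.09223355]), 'tvec': array([-0.00994861,  0.57255109,  1.37490433])}
0.99615478515625
wrist {'fovy': 69.0733907794945, 'cx': 254.36156541354404, 'cy': 191.70968125620595, 'k1': -0.030557030414542212, 'rvec': array([-2.28187641,  1.80323265,  0.26336227]), 'tvec': array([-0.67341946, -0.03258182,  0.39171904])}
0.9959360758463541
```

View pics/top0.png

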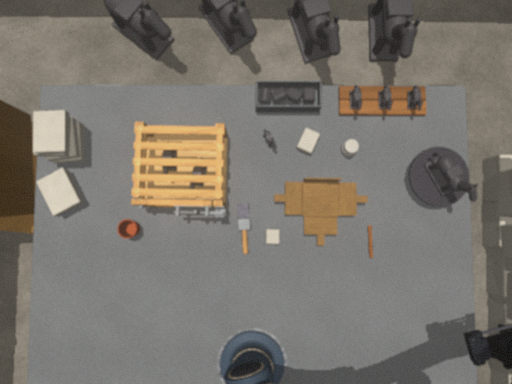

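View pics/side0.png

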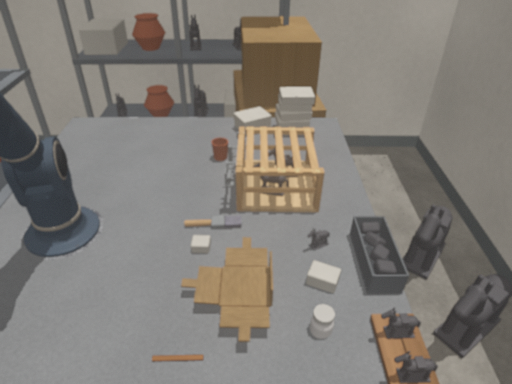

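View pics/wrist0.png

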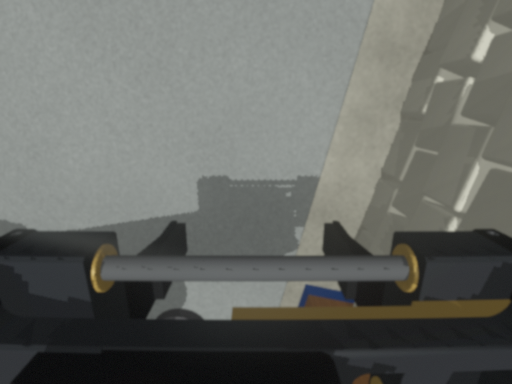

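The top view shows the tray at about (320,205), with tongue tips at (277,199), (365,199) and (321,243). The cage is at (180,165), with its gate and bolt along row ~212. Next I measure these.

```bash
cat > h.py <<'E'
import numpy as np, cv2
from cell import *
from scipy.spatial.transform import Rotation as R
def KD(c):
    f=192/np.tan(np.radians(c["fovy"])/2)
    return np.array([[f,0,c["cx"]],[0,f,c["cy"]],[0,0,1]]),np.array([c["k1"],0,0,0.])
def xyz(c,d):
    K,D=KD(c); v,u=np.mgrid[0:384,0:512]
    n=cv2.undistortPoints(np.stack([u,v],-1).reshape(-1,1,2).astype(float),K,D).reshape(384,512,2)
    P=np.dstack([n[...,0]*d,n[...,1]*d,d])
    Rm=R.from_rotvec(c["rvec"]).as_matrix()
    return (P-c["tvec"])@Rm
def px(c,w):
    K,D=KD(c); return cv2.projectPoints(np.array(w,float).reshape(-1,1,3),c["rvec"],c["tvec"],K,D)[0].reshape(-1,2)
def grab(n,name=None,up=None):
    c=get_calibration(n); p,d=capture(n)
    if name:
        q=p[:,:,::-1]
        if up: 
            r0,r1,c0,c1,s=up; q=cv2.resize(q[r0:r1,c0:c1],None,fx=s,fy=s,interpolation=cv2.INTER_CUBIC)
        cv2.imwrite(f"pics/{name}.png",q)
    return c,p,d,xyz(c,d)
E
python3 - <<'E'
from h import *
c=get_calibration("top"); p=cv2.imread("pics/top0.png"); d=np.load("pics/top0.npy"); W=xyz(c,d)
print("bench z", np.median(W[280:340,60:180,2]))
hsv=cv2.cvtColor(p,cv2.COLOR_BGR2HSV)
m=cv2.inRange(hsv,(5,80,40),(25,255,255))
sub=np.zeros_like(m); sub[172:252,268:376]=m[172:252,268:376]; 
sub=cv2.morphologyEx(sub,cv2.MORPH_OPEN,np.ones((2,2)))
n,l,s,_=cv2.connectedComponentsWithStats(sub); i=1+np.argmax(s[1:,4]); print(s[i])
t=l==i; Q=W[t]
for lo,hi in((0.01,.028),(.028,.032),(.032,.038),(.038,.045),(.045,.06),(.06,.12)):
    k=(Q[:,2]>lo)&(Q[:,2]<hi); 
    if k.any(): print(lo,k.sum(),Q[k].min(0).round(3),Q[k].max(0).round(3))
cs,_=cv2.findContours(t.astype(np.uint8),cv2.RETR_EXTERNAL,cv2.CHAIN_APPROX_NONE)
a=cv2.approxPolyDP(cs[0],2.0,True).reshape(-1,2)
for u,v in a: print(u,v,W[v,u].round(3))
cv2.imwrite("pics/trayz.png",cv2.resize(p[165:255,265:380],None,fx=6,fy=6,interpolation=cv2.INTER_CUBIC))
cv2.imwrite("pics/cagez.png",cv2.resize(p[110:230,125:260],None,fx=5,fy=5,interpolation=cv2.INTER_CUBIC))
s=cv2.imread("pics/side0.png")
cv2.imwrite("pics/cages.png",cv2.resize(s[120:250,180:330],None,fx=5,fy=4,interpolation=cv2.INTER_CUBIC)[:600])
E
```

```text
bench z 0.0009807109954219875
[ 275  179   93   68 3393]
0.01 18 [ 0.499 -0.289  0.026] [ 0.593 -0.167  0.028]
0.028 298 [ 0.429 -0.313  0.028] [ 0.603 -0.136  0.032]
0.032 1633 [ 0.399 -0.373  0.032] [ 0.603 -0.106  0.038]
0.038 1070 [ 0.393 -0.381  0.038] [ 0.605 -0.075  0.045]
0.045 101 [ 0.393 -0.381  0.045] [ 0.605 -0.075  0.058]
0.06 35 [ 0.604 -0.285  0.066] [ 0.606 -0.176  0.084]
286 183 [ 0.595 -0.112  0.041]
286 194 [ 0.558 -0.112  0.041]
275 196 [ 0.551 -0.075  0.042]
276 202 [ 0.533 -0.081  0.007]
286 204 [ 0.525 -0.112  0.042]
287 215 [ 0.489 -0.118 -0.001]
302 215 [ 0.488 -0.166  0.032]
305 218 [ 0.479 -0.176  0.03 ]
305 234 [ 0.425 -0.179  0.003]
316 235 [ 0.422 -0.217  0.002]
319 246 [ 0.384 -0.226  0.002]
324 245 [ 0.388 -0.244 -0.003]
326 235 [ 0.422 -0.251 -0.001]
337 235 [ 0.422 -0.289 -0.003]
339 216 [ 0.486 -0.296 -0.001]
354 216 [ 0.486 -0.347 -0.001]
357 204 [ 0.527 -0.358 -0.   ]
367 202 [ 0.534 -0.392  0.001]
367 197 [ 0.548 -0.381  0.045]
359 197 [ 0.548 -0.354  0.047]
356 194 [ 0.562 -0.355 -0.   ]
356 184 [ 0.596 -0.356 -0.001]
340 184 [ 0.593 -0.294  0.033]
338 182 [ 0.599 -0.287  0.035]
341 179 [ 0.613 -0.305  0.   ]
306 179 [ 0.606 -0.176  0.066]
303 183 [ 0.595 -0.169  0.037]
```

View pics/trayz.png

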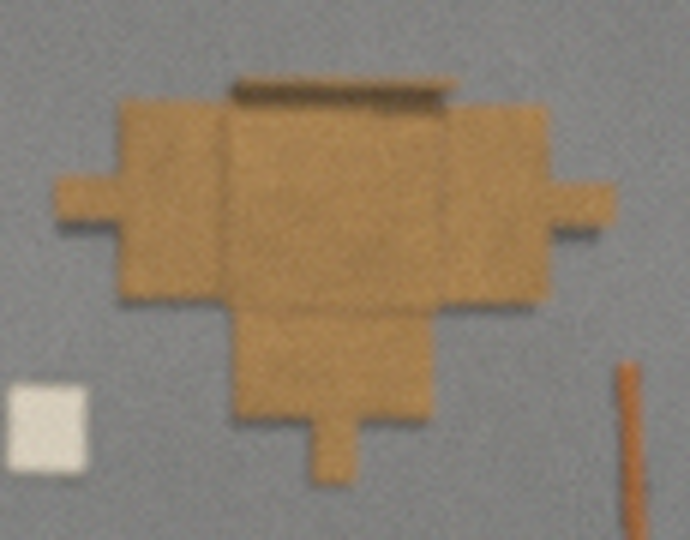

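View pics/cagez.png

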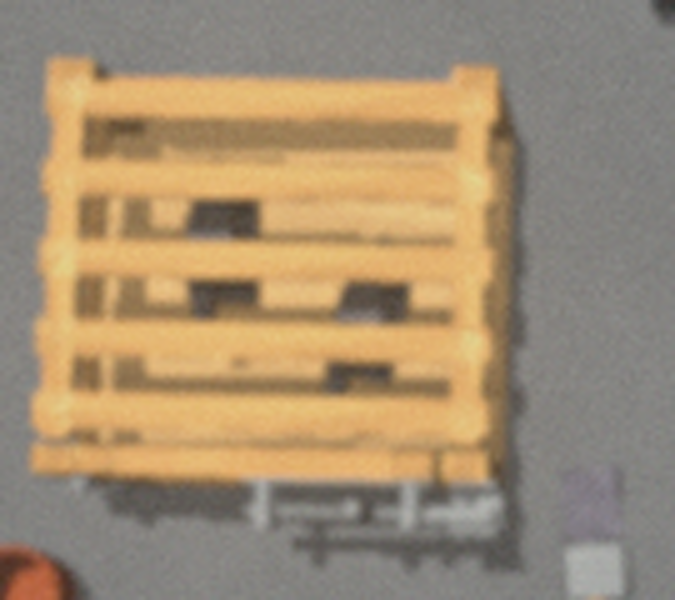

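View pics/cages.png

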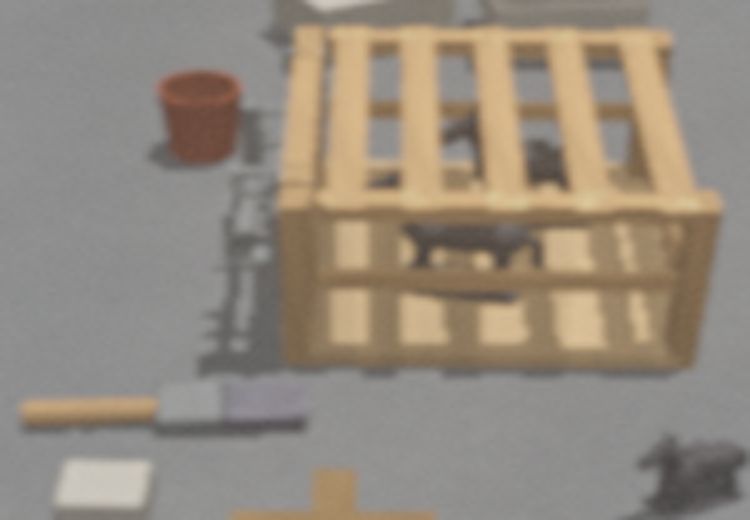

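The tray view shows clean tongues, with only slight yaw. The cage view shows the pin top near zoom pixel (350,507) and the keeper at zoom (460,510). I'll refine both.

Run:
```python
from h import *
c=get_calibration("top"); p=cv2.imread("pics/top0.png"); d=np.load("pics/top0.npy"); W=xyz(c,d)
hsv=cv2.cvtColor(p,cv2.COLOR_BGR2HSV)
m=cv2.inRange(hsv,(5,80,40),(25,255,255))>0
def reg(r0,r1,c0,c1):
    k=np.zeros_like(m);k[r0:r1,c0:c1]=m[r0:r1,c0:c1]; k&=(W[...,2]>.02)&(W[...,2]<.07); return W[k]
for n,b in dict(L=(190,208,272,285),Rt=(190,208,358,370),N=(236,248,312,330)).items():
    q=reg(*b); print(n,len(q),q.mean(0).round(4),q.min(0).round(3),q.max(0).round(3))
for n,b in dict(Lp=(184,214,287,301),Rp=(186,214,342,355),Np=(219,234,306,335),base=(186,214,306,336)).items():
    q=reg(*b); A=np.c_[q[:,:2]-q[:,:2].mean(0),np.ones(len(q))]; s=np.linalg.lstsq(A,q[:,2],rcond=None)[0]; print(n,len(q),q.mean(0).round(4),s.round(3))
# far wall top
q=W[(W[...,2]>.07)&(W[...,2]<.11)&(W[...,1]>-.30)&(W[...,1]<-.16)&(W[...,0]>.57)&(W[...,0]<.65)]
print("wall",len(q),q.mean(0).round(4)); 
# cage
q=(W[...,0]>.4)&(W[...,0]<.9)&(W[...,1]>.0)&(W[...,1]<.45)
t=q&(W[...,2]>.137)&(W[...,2]<.158)
wood=(hsv[...,1]>80)
a=W[t&wood]; print("cage top",a.min(0).round(3),a.max(0).round(3))
rect=cv2.minAreaRect(a[:,:2].astype(np.float32)*1000); print(rect,cv2.boxPoints(rect).round(1))
for v in range(203,222): print(v,' '.join(f"{int(W[v,u,2]*1000):4d}" for u in range(172,228,2)))
```

```text
L 73 [ 0.5469 -0.0896  0.0438] [ 0.531 -0.106  0.036] [ 0.558 -0.072  0.049]
Rt 56 [ 0.5435 -0.3652  0.043 ] [ 0.535 -0.381  0.035] [ 0.552 -0.351  0.048]
N 63 [ 0.4061 -0.2236  0.0427] [ 0.393 -0.234  0.037] [ 0.419 -0.213  0.048]
Lp 417 [ 0.5433 -0.1373  0.0381] [-0.004  0.123  0.038]
Rp 362 [ 0.5404 -0.3191  0.0384] [-0.003 -0.078  0.038]
Np 432 [ 0.4521 -0.2246  0.0383] [-0.085  0.001  0.038]
base 838 [ 0.5403 -0.2279  0.0346] [-0.003  0.001  0.035]
wall 96 [ 0.6064 -0.223   0.0872]
cage top [0.512 0.09  0.137] [0.774 0.372 0.158]
((643.3280029296875, 231.22122192382812), (280.0618896484375, 258.87347412109375), 89.2178726196289) [[512.   93. ]
 [770.8  89.4]
 [774.7 369.5]
 [515.8 373. ]]
203  147  148  151  148  145  152  150  149  149  152  149  148  150  147  147  151  153  151  154  146  120  154  147  152  150  135   51    0
204  155  149  149  149  146  150  154  154  146  153  154  146  145  147  147  146  150  146  151  148  125  151  152  149  151  132   52    7
205   38  154  147  150  144  144  148 1418  149  148  149  152  150  150  147  147  145  149  151  152  123 
[... 1638 characters left out ...]
   0    0    3    0    4    5    2    1    1    2    0    1   -3    2   -2    2    0    2   -4    0   -1   -2    0    0    0
218    6   -2    3   -4    1    2    1   -2    0    4    2   -2    3   -1    0   -6    0    1    2    0    0   -1   -8    0    2   -2   -1    0
219   -2   -6    0    0    0    1   -3    1    0   -3    0   -3    2    0   -2    0    3    1    3    1   -7    2    1   -2   -5    2    0    5
220   -6   -4    6    4   -1    0    2   -1    3   -1    1   -4    4    2    0    0   -3    2   -2   -2    4    2    0   -3    1   -3    0   -2
221    1   -4   -3    6    7    0    0   -1    0   -3   -4    0    3   -1    0    3    0    0    0    0    0    0   -1    1    0    6   -3   -1
```

```bash
cat >> h.py <<'E'
def down(ang):  # tool z down, tool x at world angle ang (deg)
    a=np.radians(ang); x=np.array([np.cos(a),np.sin(a),0]); z=np.array([0,0,-1.]); return np.c_[x,np.cross(z,x),z]
def plan(pos,Rt,s=None):
    s=s or get_state(); Rc=R.from_rotvec(s["ee_rot"]).as_matrix()
    t=Rc.T@(np.array(pos)-s["position"])*1000; r=np.degrees(R.from_matrix(Rc.T@Rt).as_rotvec())
    return t.round(1),r.round(2),"rows>=",max(np.linalg.norm(t)/50,np.linalg.norm(r)/8.59).round(1)
def toolang(s=None):
    s=s or get_state(); M=R.from_rotvec(s["ee_rot"]).as_matrix(); return np.degrees(np.arctan2(M[1,0],M[0,0])),M.round(3).tolist()
E
python3 - <<'E'
from h import *
print(toolang())
for a in(89.3,-90.7,-.7,179.3): print(a,plan([.4025,-.2243,.16],down(a)))
c=get_calibration("top"); d=np.load("pics/top0.npy"); W=xyz(c,d)
k=W[...,2]>.178; k[:200]=0;k[225:]=0;k[:,:180]=0;k[:,230:]=0
print(W[k])
E
```

```text
(np.float64(-76.60309133163743), [[0.232, -0.973, -0.0], [-0.973, -0.232, 0.001], [-0.001, 0.0, -1.0]])
89.3 (array([-363. , -339.6,   36.4]), array([-1.200e-01,  2.000e-02, -1.659e+02]), 'rows>=', np.float64(19.3))
-90.7 (array([-363. , -339.6,   36.4]), array([1.00e-02, 8.00e-02, 1.41e+01]), 'rows>=', np.float64(10.0))
-0.7 (array([-363. , -339.6,   36.4]), array([-5.00e-02,  7.00e-02, -7.59e+01]), 'rows>=', np.float64(10.0))
179.3 (array([-363. , -339.6,   36.4]), array([8.000e-02, 6.000e-02, 1.041e+02]), 'rows>=', np.float64(12.1))
[[ 0.45359235 -0.00916441  1.41860693]
 [ 0.45359235 -0.00916441  1.41860693]
 [ 0.45359235 -0.00916441  1.41860693]
 [ 0.49841461  0.17476226  0.18814521]
 [ 0.49844531  0.17188266  0.18755028]
 [ 0.49828244  0.16823195  0.19226689]
 [ 0.49841414  0.16575397  0.18889949]
 [ 0.49530976  0.1740944   0.19231068]
 [ 0.49543036  0.17162009  0.18903147]
 [ 0.49527891  0.16797388  0.1937469 ]
 [ 0.49548566  0.16584728  0.18793716]
 [ 0.45359235 -0.00916441  1.41860693]
 [ 0.49225301  0.17355384  0.19562644]
 [ 0.49238331  0.17116977  0.19179094]
 [ 0.49260179  0.16917022  0.1851687 ]
 [ 0.49250991  0.1657436   0.1883602 ]
 [ 0.48982254  0.17005919  0.17871302]
 [ 0.45359235 -0.00916441  1.41860693]
 [ 0.45359235 -0.00916441  1.41860693]]
```

```bash
python3 -m jog '[[-363,-340,20,0,0,14.1,60],[-363,-340,20,0,0,14.1,60],[-363,-340,20,0,0,14.1,60],[-363,-340,20,0,0,14.1,60],[-363,-340,20,0,0,14.1,60],[-363,-340,20,0,0,14.1,60],[-363,-340,20,0,0,14.1,60],[-363,-340,20,0,0,14.1,60],[-363,-340,20,0,0,14.1,60],[-363,-340,20,0,0,14.1,60]]' 15
python3 -m jog '[[0,0,0,0,0,0,60],[0,0,0,0,0,0,60]]'
python3 - <<'E'
from h import *
print(toolang()[0],plan([.4025,-.2243,.16],down(-90.7)),get_state()["position"],get_state()["joints"].round(2))
grab("wrist","w1")
E
```

```text
time_s: 1.15
position: [0.4037, -0.2227, 0.1767]
ee_rot: [-2.208, 2.235, -0.001]
wrist_force: [1.2, -0.3, -0.3]
width: 0.601
time_s: 1.35
position: [0.4033, -0.224, 0.1766]
ee_rot: [2.211, -2.231, -0.0]
wrist_force: [-0.7, -0.3, -0.6]
width: 0.598
-90.53306118957947 (array([ 0.4,  0.8, 16.6]), array([ 0.02, -0.01,  0.17]), 'rows>=', np.float64(0.3)) [ 0.40328815 -0.22395157  0.17655491] [ 0.66  0.16 -0.27  2.03  0.05  0.96 -1.22]
```

View pics/w1.png

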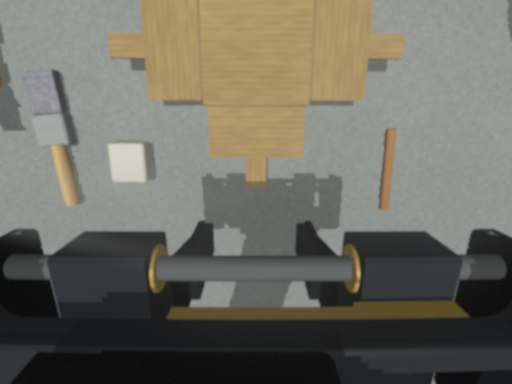

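The wrist view shows all three tongues: near tip (257,184), left tip (110,45), right tip (402,46). I'll measure them from it.

Run:
```python
from h import *
c,p,d,W=grab("wrist")
hsv=cv2.cvtColor(p,cv2.COLOR_RGB2HSV); m=(cv2.inRange(hsv,(5,80,40),(25,255,255))>0)&(W[...,2]>.02)&(W[...,2]<.07)
def g(n,b):
    k=np.zeros_like(m);k[b[0]:b[1],b[2]:b[3]]=m[b[0]:b[1],b[2]:b[3]];q=W[k]
    print(n,len(q),q.mean(0).round(4),np.percentile(q,1,axis=0).round(4),np.percentile(q,99,axis=0).round(4))
g("N",(160,195,240,275)); g("L",(28,65,100,142)); g("R",(28,65,372,410))
g("Npanel",(108,155,205,310)); g("Lp",(5,97,148,198)); g("Rp",(5,97,317,365))
```

```text
N 526 [ 0.4092 -0.225   0.0409] [ 0.3934 -0.2361  0.0384] [ 0.4244 -0.2135  0.0435]
L 838 [ 0.5495 -0.0899  0.043 ] [ 0.5376 -0.1078  0.04  ] [ 0.5609 -0.0725  0.0459]
R 704 [ 0.5457 -0.3654  0.0421] [ 0.5341 -0.3805  0.0395] [ 0.5568 -0.3505  0.0449]
Npanel 4403 [ 0.4576 -0.2253  0.0365] [ 0.4313 -0.2782  0.0333] [ 0.483  -0.1723  0.0398]
Lp 4580 [ 0.5433 -0.1388  0.0372] [ 0.4976 -0.1655  0.0334] [ 0.5869 -0.1113  0.0412]
Rp 4354 [ 0.5412 -0.3184  0.0371] [ 0.4951 -0.3434  0.0336] [ 0.5845 -0.2936  0.0405]
```

```bash
python3 -m jog '[[1,-2,50,0,0,0,60],[1,-2,90,0,0,0,60],[1,-2,125,0,0,0,60],[1,-2,152,0,0,0,60],[1,-2,152,0,0,0,60],[1,-2,152,0,0,0,0],[1,-2,152,0,0,0,0],[1,-2,152,0,0,0,0],[1,-2,152,0,0,0,0]]' 12
python3 - <<'E'
from h import *
print(get_state()["position"],toolang()[0])
grab("wrist","w2")
# arc
r=83; t0=.085
M=down(-90.7)
for t in np.linspace(t0,1.55,9): print(round(t,2), (M.T@np.array([r*(np.cos(t0)-np.cos(t)),0,r*(np.sin(t)-np.sin(t0))])).round(1))
E
```

```text
time_s: 2.35
position: [0.4058, -0.2264, 0.0259]
ee_rot: [-2.207, 2.235, -0.004]
wrist_force: [-0.6, -0.2, -0.5]
width: 0.323
[ 0.40584494 -0.22635607  0.02585339] -90.71932833856245
0.08 [0. 0. 0.]
0.27 [ -0.   -2.7 -14.9]
0.45 [ -0.1  -8.  -29.1]
0.63 [ -0.2 -15.8 -42.1]
0.82 [ -0.3 -25.9 -53.5]
1.0 [ -0.5 -37.9 -62.8]
1.18 [ -0.6 -51.4 -69.8]
1.37 [ -0.8 -65.9 -74.2]
1.55 [ -1.  -81.  -75.9]
```

View pics/w2.png

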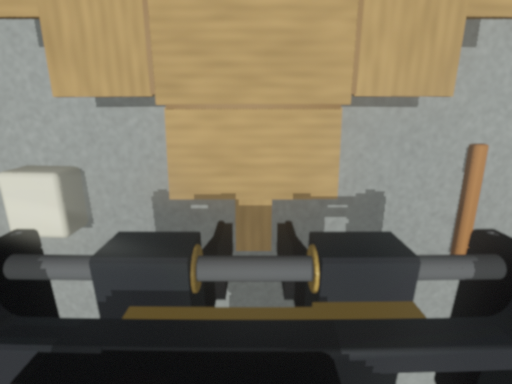

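Fingers straddle the tongue at (255,225). Let them close, then lift along the arc.

```bash
python3 -m jog '[[0,0,0,0,0,0,0],[0,0,0,0,0,0,0],[0,-2.7,-15,0,0,0,0],[0,-5,-22,0,0,0,0],[0,-8,-29,0,0,0,0],[0,-11.5,-36,0,0,0,0],[0,-16,-42,0,0,0,0],[0,-20.5,-48,0,0,0,0],[0,-26,-53.5,0,0,0,0]]'
python3 -m jog '[[0,-6,-5,0,0,0,0],[0,-12,-9.3,0,0,0,0],[0,-18.5,-13,0,0,0,0],[0,-25.5,-16.3,0,0,0,0],[0,-32.5,-19,0,0,0,0],[0,-40,-20.7,0,0,0,0],[0,-48,-22,0,0,0,0],[0,-55,-22.4,0,0,0,0],[0,-55.5,-22.4,0,0,0,0]]'
python3 - <<'E'
from h import *
print(get_state()["position"])
grab("wrist","w3"); grab("side","s3",(200,350,160,300,4))
E
```

```text
time_s: 3.3
position: [0.4315, -0.2261, 0.0786]
ee_rot: [2.208, -2.235, 0.0]
wrist_force: [0.0, 0.6, -0.1]
width: 0.007
time_s: 4.2
position: [0.4877, -0.2266, 0.1005]
ee_rot: [-2.208, 2.234, -0.001]
wrist_force: [0.7, -0.3, 0.4]
width: 0.005
[ 0.48771071 -0.2266069   0.1005465 ]
```

View pics/w3.png

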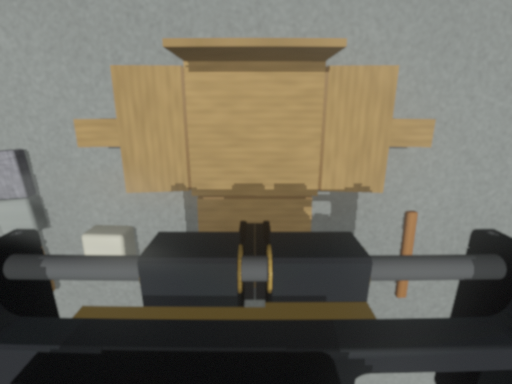

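View pics/s3.png

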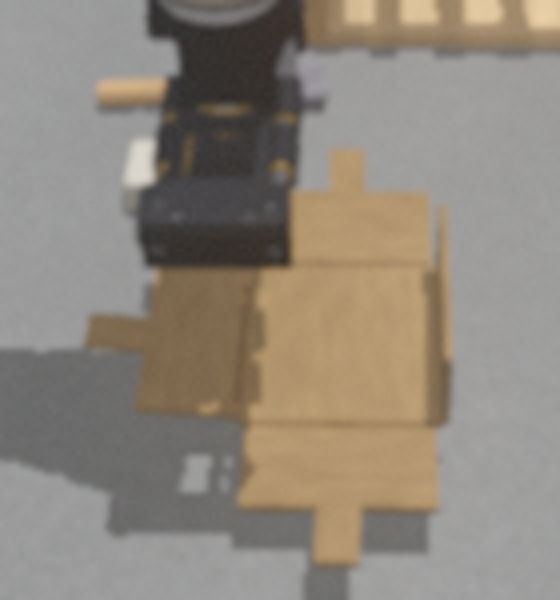

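The pinch missed: the fingers are shut and the panel is still down. I'll open, move back above the tongue and check the panel angle.

```bash
python3 -m jog '[[0,40,-20,0,0,0,60],[-1,82,-20,0,0,0,60],[-1,82,-20,0,0,0,60],[-1,82,0,0,0,0,60]]'
python3 - <<'E'
from h import *
print(get_state()["position"],get_state()["width"])
c,p,d,W=grab("wrist","w4")
hsv=cv2.cvtColor(p,cv2.COLOR_RGB2HSV); m=(cv2.inRange(hsv,(5,80,20),(25,255,255))>0)&(W[...,2]>.02)&(W[...,2]<.08)&(W[...,0]<.425)&(abs(W[...,1]+.226)<.02)
q=W[m]; print(len(q),q.mean(0),np.percentile(q,1,axis=0).round(4),np.percentile(q,99,axis=0).round(4))
E
```

```text
time_s: 4.7
position: [0.4052, -0.2261, 0.1024]
ee_rot: [-2.205, 2.237, -0.009]
wrist_force: [1.0, 0.3, 1.2]
width: 0.284
[ 0.40522956 -0.22609351  0.10244778] 0.28449713543409116
828 [ 0.40939246 -0.2250213   0.04097158] [ 0.3934 -0.2366  0.0385] [ 0.4246 -0.2139  0.0431]
```

View pics/w4.png

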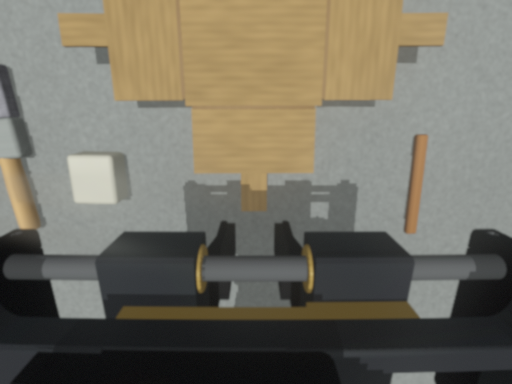

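```bash
python3 -m jog '[[-1,0,0,0,0,0,50],[-1,0,0,0,0,0,50],[-1,0,20,0,0,0,50],[-1,0,50,0,0,0,50],[-1,0,82,0,0,0,50],[-1,0,82,0,0,0,0],[-1,0,82,0,0,0,0],[-1,0,82,0,0,0,0],[-1,0,82,0,0,0,0],[-1,0,82,0,0,0,0]]' 20
python3 -m jog '[[0,0,0,0,0,0,0],[0,0,0,0,0,0,0],[0,0,0,0,0,0,0]]'
```

```text
time_s: 5.75
position: [0.4054, -0.2242, 0.0197]
ee_rot: [-2.207, 2.235, -0.004]
wrist_force: [-0.2, -0.4, -0.8]
width: 0.129
time_s: 6.05
position: [0.4046, -0.2238, 0.0187]
ee_rot: [-2.208, 2.235, -0.0]
wrist_force: [-0.4, 0.2, 0.8]
width: 0.011
```

Run:
```python
from h import *
s=get_state(); M=R.from_rotvec(s["ee_rot"]).as_matrix()
c,p,d,W=grab("wrist","w5")
print(px(c,[s["position"],s["position"]-.019*M[:,2]]))
print(W[150:300:10,255].round(3))
grab("side","s5",(200,350,160,300,4))
```

```text
[[255.06412089 222.7709037 ]
 [255.07749533 234.00663526]]
[[ 0.46  -0.224  0.036]
 [ 0.454 -0.224  0.037]
 [ 0.448 -0.224  0.038]
 [ 0.442 -0.224  0.039]
 [ 0.435 -0.224  0.039]
 [ 0.428 -0.224  0.038]
 [ 0.422 -0.224  0.04 ]
 [ 0.416 -0.224  0.041]
 [ 0.409 -0.224  0.041]
 [ 0.402 -0.224  0.042]
 [ 0.396 -0.224  0.043]
 [ 0.438 -0.224  0.129]
 [ 0.435 -0.224  0.129]
 [ 0.431 -0.224  0.129]
 [ 0.333 -0.223 -0.001]]
```

View pics/w5.png

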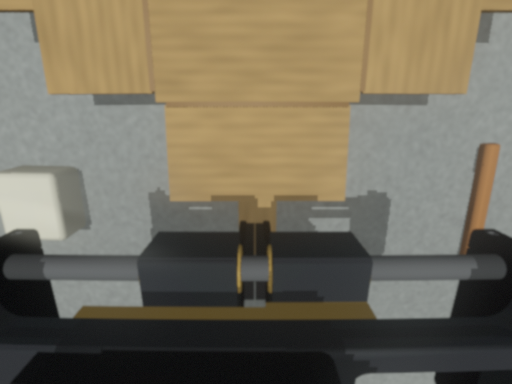

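View pics/s5.png

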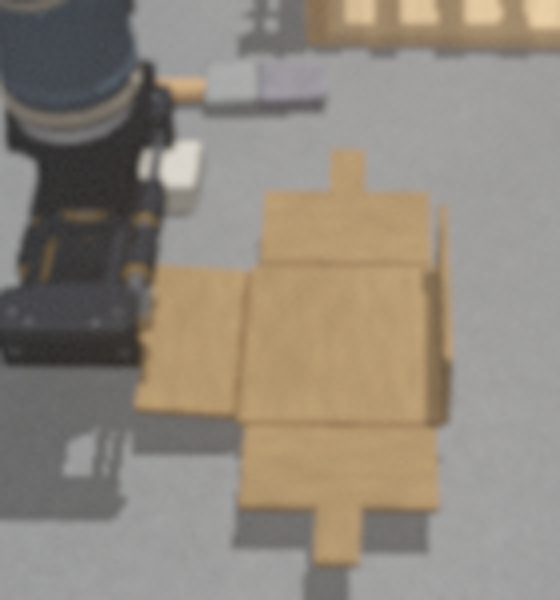

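Run:
```python
from h import *
s=get_state(); print(s["position"],s["width"],s["wrist_force"])
c,p,d,W=grab("wrist","w6",(190,310,200,310,5))
for v in range(196,262,6):
    print(v,[tuple((W[v,u]*1000).astype(int)) for u in (236,243,248,255,262,267,273)])
```

```text
[ 0.40457533 -0.22380537  0.01858113] 0.008872851352377576 [ 1.01925244 -0.05034211  0.41026176]
196 [(np.int64(431), np.int64(-212), np.int64(39)), (np.int64(431), np.int64(-216), np.int64(39)), (np.int64(431), np.int64(-219), np.int64(38)), (np.int64(431), np.int64(-224), np.int64(39)), (np.int64(430), np.int64(-228), np.int64(38)), (np.int64(431), np.int64(-231), np.int64(39)), (np.int64(430), np.int64(-235), np.int64(38))]
202 [(np.int64(414), np.int64(-209), np.int64(0)), (np.int64(427), np.int64(-216), np.int64(38)), (np.int64(427), np.int64(-219), np.int64(38)), (np.int64(427), np.int64(-224), np.int64(39)), (np.int64(427), np.int64(-228), np.int64(39)), (np.int64(427), np.int64(-231), np.int64(40)), (np.int64(427), np.int64(-235), np.int64(38))]
208 [(np.int64(409), np.int64(-208), np.int64(0)), (np.int64(423), np.int64(-216), np.int64(40)), (np.int64(423), np.int64(-219), np.int64(40)), (np.int64(423), np.int64(-223), np.int64(40)), (np.int64(423), np.int64(-228), np.int64(39)), (np.int64(423), np.int64(-231), np.int64(39)), (np.int64(423), np.int64(-235), np.int64(38))]
214
[... 1984 characters left out ...]
-229), np.int64(127))]
250 [(np.int64(443), np.int64(-218), np.int64(131)), (np.int64(417), np.int64(-217), np.int64(82)), (np.int64(415), np.int64(-220), np.int64(78)), (np.int64(415), np.int64(-223), np.int64(78)), (np.int64(415), np.int64(-227), np.int64(79)), (np.int64(439), np.int64(-228), np.int64(124)), (np.int64(442), np.int64(-229), np.int64(131))]
256 [(np.int64(442), np.int64(-218), np.int64(134)), (np.int64(437), np.int64(-220), np.int64(125)), (np.int64(438), np.int64(-221), np.int64(126)), (np.int64(438), np.int64(-224), np.int64(126)), (np.int64(438), np.int64(-226), np.int64(127)), (np.int64(438), np.int64(-227), np.int64(127)), (np.int64(442), np.int64(-229), np.int64(134))]
```

View pics/w6.png

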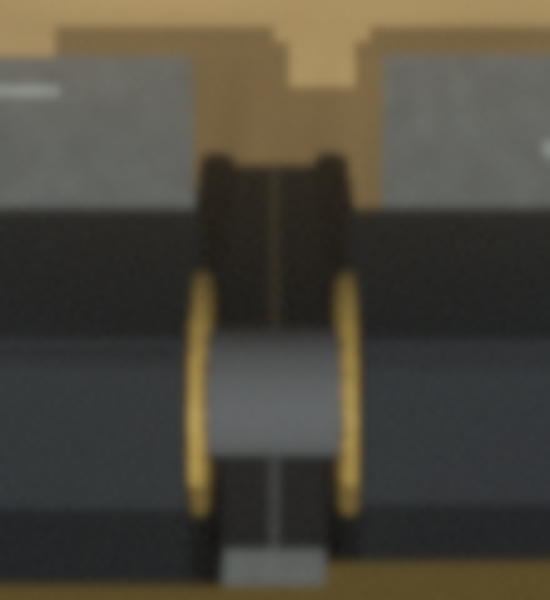

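```bash
python3 -m jog '[[0,0,-40,0,0,0,0],[0,0,-80,0,0,0,0],[0,0,-80,0,0,0,0]]'
python3 - <<'E'
from h import *
s=get_state(); print(s["position"],s["width"])
c,p,d,W=grab("wrist","w7",(170,290,200,310,5))
for v in range(190,262,4):
    print(v,[(W[v,u]*1000).astype(int).tolist() for u in (243,248,255,262)])
c,p,d,W=grab("side","s7",(150,300,130,280,4))
print("TCP side px",(px(c,[s["position"]])-[130,150])*4)
E
```

```text
time_s: 6.5
position: [0.4083, -0.2253, 0.103]
ee_rot: [-2.205, 2.233, -0.015]
wrist_force: [0.3, -0.1, -0.8]
width: 0.003
[ 0.40826634 -0.2253464   0.10298915] 0.0031883808976669176
190 [[415, -214, 39], [415, -219, 39], [415, -225, 39], [415, -232, 41]]
194 [[411, -214, 40], [411, -219, 40], [411, -225, 40], [411, -232, 40]]
198 [[408, -214, 41], [408, -219, 41], [407, -225, 41], [407, -232, 41]]
202 [[403, -214, 40], [404, -218, 41], [404, -225, 42], [404, -232, 41]]
206 [[400, -214, 41], [400, -218, 41], [400, -225, 42], [400, -232, 41]]
210 [[396, -214, 42], [396, -218, 43], [396, -225, 42], [395, -232, 41]]
214 [[376, -212, -1], [376, -217, -1], [376, -225, -1], [376, -233, -1]]
218 [[371, -211, 0], [371, -217, -1], [371, -225, -2], [371, -233, 0]]
222 [[420, -217, 131], [366, -217, -1], [366, -225, -1], [366, -233, -1]]
226 [[419, -218, 136], [418, -221, 132], [418, -225, 133], [418, -229, 134]]
230 [[420, -218, 142], [418, -221, 139], [418, -225, 138], [418, -229, 139]]
234 [[419, -218, 147], [417, -221, 143], [418, -225, 144], [418, -229, 145]]
238 [[420, -218, 153], [418, -221, 150], [418, -225, 149], [418, -229, 150]]
242 [[420, -218, 158], [418, -221, 154], [416, -225, 151], [418, -228, 154]]
246 [[420, -219, 163], [418, -221, 159], [414, -225, 151], [418, -228, 159]]
250 [[420, -219, 166], [418, -221, 163], [418, -225, 163], [418, -228, 164]]
254 [[419, -219, 170], [417, -221, 166], [418, -225, 167], [417, -228, 167]]
258 [[440, -221, 211], [441, -223, 212], [440, -225, 212], [440, -227, 212]]
TCP side px [[225.32049727 456.52301762]]
```

View pics/w7.png

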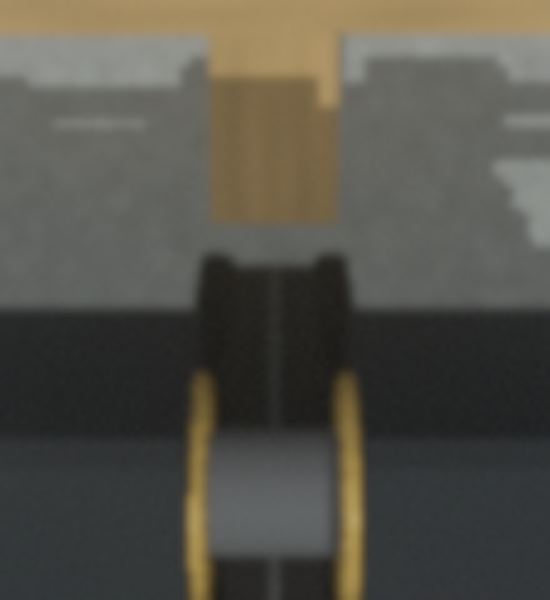

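View pics/s7.png

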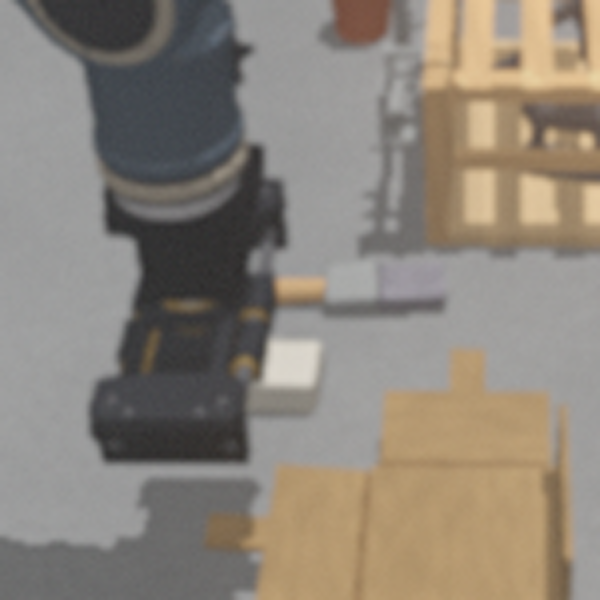

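The fingers' visible end sits about 26 mm above the reported TCP: finger depth gives a tip at z≈0.130 against a reported 0.103. So both pinches closed above the tongue. I'll open the gripper and verify this before descending lower.

```bash
python3 -m jog '[[0,0,0,0,0,0,50],[0,0,0,0,0,0,50],[0,0,0,0,0,0,50],[0,0,0,0,0,0,50],[0,0,0,0,0,0,50],[0,0,0,0,0,0,50],[0,0,40,0,0,0,50],[0,0,40,0,0,0,50]]' 20
python3 - <<'E'
from h import *
s=get_state(); print(s["position"],s["width"],toolang()[0])
c,p,d,W=grab("wrist","w8")
k=(W[...,2]>s["position"][2]-.005)&(W[...,2]<s["position"][2]+.06)&(abs(W[...,0]-s["position"][0])<.03)&(abs(W[...,1]-s["position"][1])<.06)
q=W[k]; print(len(q)); 
for sgn in(-1,1):
    qq=q[(q[:,1]-s["position"][1])*sgn>0]; i=np.argsort(qq[:,2])[:8]; print(qq[i].round(3).tolist())
    print("inner",np.percentile(qq,[2,98],axis=0).round(4))
E
```

```text
time_s: 7.4
position: [0.4014, -0.2223, 0.0555]
ee_rot: [2.206, -2.233, -0.012]
wrist_force: [0.5, 0.2, -0.4]
width: 0.493
[ 0.40137468 -0.22231333  0.05553573] 0.49258306646190075 -90.68722903322966
1315
[[0.397, -0.244, 0.079], [0.413, -0.25, 0.079], [0.398, -0.244, 0.08], [0.394, -0.244, 0.08], [0.414, -0.251, 0.08], [0.397, -0.243, 0.08], [0.396, -0.244, 0.08], [0.413, -0.252, 0.081]]
inner [[ 0.3965 -0.254   0.081 ]
 [ 0.4138 -0.2435  0.115 ]]
[[0.414, -0.194, 0.08], [0.399, -0.2, 0.08], [0.395, -0.2, 0.08], [0.398, -0.201, 0.081], [0.412, -0.2, 0.081], [0.398, -0.201, 0.081], [0.412, -0.196, 0.081], [0.414, -0.192, 0.081]]
inner [[ 0.3971 -0.2008  0.0813]
 [ 0.4146 -0.191   0.1148]]
```

View pics/w8.png

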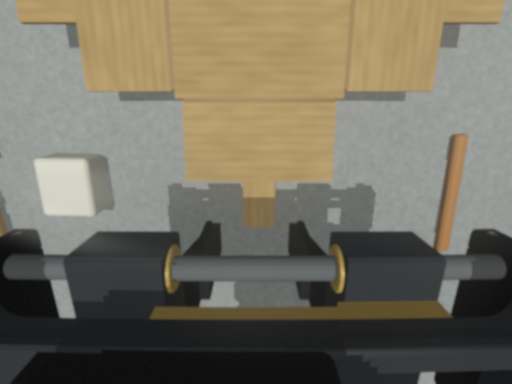

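```bash
python3 -m jog '[[0,0,0,0,0,0,50],[0,0,0,0,0,0,50]]'; python3 -m jog '[[0,0,30,0,0,0,50],[0,0,53,0,0,0,50],[0,0,53,0,0,0,50],[0,0,53,0,0,0,50]]'
python3 - <<'E'
from h import *
s=get_state(); print(s["position"],s["wrist_force"])
c,p,d,W=grab("wrist","w9",(150,300,180,330,4))
E
```

```text
time_s: 7.65
position: [0.4056, -0.2242, 0.0598]
ee_rot: [-2.207, 2.235, -0.004]
wrist_force: [-0.4, 0.2, 0.5]
width: 0.502
time_s: 8.05
position: [0.4053, -0.224, 0.0065]
ee_rot: [-2.208, 2.235, -0.002]
wrist_force: [-0.1, -0.9, -0.1]
width: 0.503
[ 0.40526451 -0.22401003  0.00648199] [-0.12200377 -0.89521962 -0.06089034]
```

View pics/w9.png

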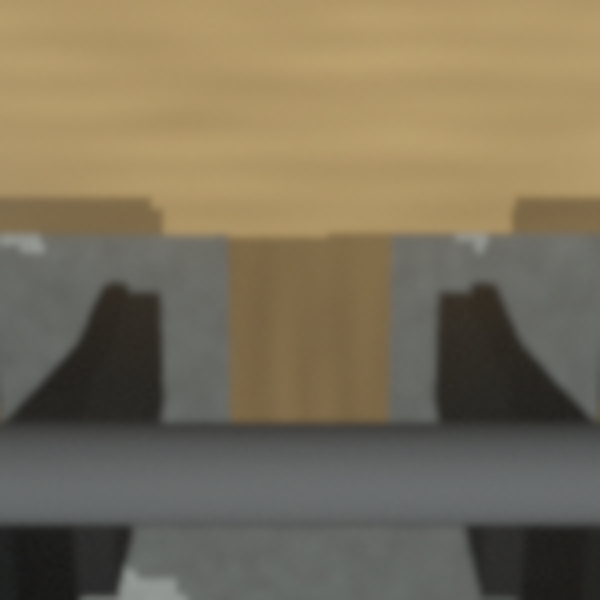

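The fingers now straddle the tongue, with the tongue about 1 mm to the right. I'll go 6 mm lower and close.

```bash
python3 -m jog '[[1,0,6,0,0,0,50],[1,0,6,0,0,0,0],[1,0,6,0,0,0,0],[1,0,6,0,0,0,0],[1,0,6,0,0,0,0],[1,0,6,0,0,0,0],[1,0,6,0,0,0,0],[1,0,6,0,0,0,0]]' 15
```

```text
time_s: 8.9
position: [0.4047, -0.2254, -0.0003]
ee_rot: [2.207, -2.235, 0.001]
wrist_force: [-0.8, -2.4, 0.3]
width: 0.27
```

Gripped (width 0.27 = 24 mm). Now the arc.

```bash
python3 -m jog '[[0,-1,-7.5,0,0,0,0],[0,-2.7,-15,0,0,0,0],[0,-5,-22,0,0,0,0],[0,-8,-29,0,0,0,0],[0,-11.5,-36,0,0,0,0],[0,-16,-42,0,0,0,0],[0,-20.5,-48,0,0,0,0],[0,-26,-53.5,0,0,0,0],[0,-26,-53.5,0,0,0,0]]'
python3 -m jog '[[0,-6,-5,0,0,0,0],[0,-12,-9.3,0,0,0,0],[0,-18.5,-13,0,0,0,0],[0,-25.5,-16.3,0,0,0,0],[0,-32.5,-19,0,0,0,0],[0,-40,-20.7,0,0,0,0],[0,-48,-22,0,0,0,0],[0,-54,-22.4,0,0,0,0],[0,-54,-22.4,0,0,0,0],[0,-54,-22.4,0,0,0,0]]'
python3 - <<'E'
from h import *
grab("wrist","w10"); grab("side","s10",(200,350,160,300,4))
E
```

```text
time_s: 9.8
position: [0.4307, -0.2256, 0.054]
ee_rot: [2.207, -2.234, 0.001]
wrist_force: [-1.0, -4.9, 1.7]
width: 0.273
time_s: 10.8
position: [0.4844, -0.2262, 0.0757]
ee_rot: [2.207, -2.235, 0.001]
wrist_force: [-0.8, -5.2, 0.5]
width: 0.27
```

View pics/w10.png

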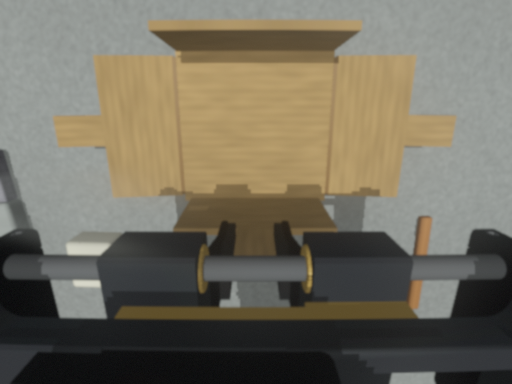

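View pics/s10.png

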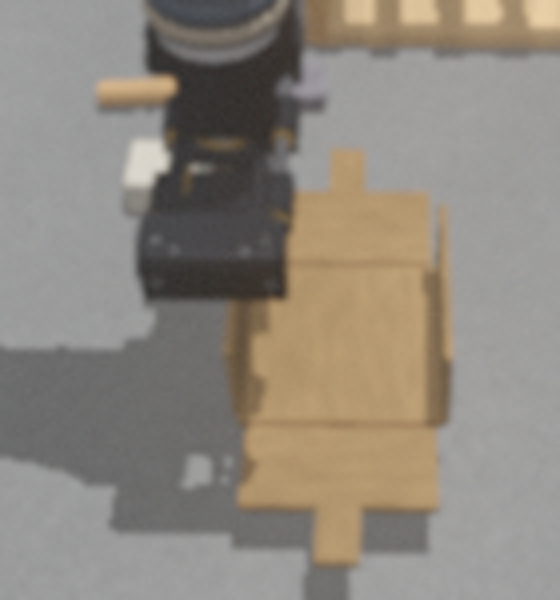

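The near side appears upright in both views. I'll check its angle from depth.

Run:
```python
from h import *
c,p,d,W=grab("wrist")
for v in (200,206,212,218,224,228): print(v,[(W[v,u]*1000).round(0).tolist() for u in(200,255,310)])
```

```text
200 [[491.0, -180.0, 40.0], [490.0, -226.0, 41.0], [490.0, -272.0, 41.0]]
206 [[490.0, -183.0, 53.0], [489.0, -226.0, 54.0], [488.0, -270.0, 52.0]]
212 [[489.0, -184.0, 64.0], [489.0, -226.0, 65.0], [488.0, -268.0, 66.0]]
218 [[488.0, -187.0, 75.0], [488.0, -226.0, 76.0], [488.0, -266.0, 76.0]]
224 [[488.0, -188.0, 85.0], [488.0, -226.0, 86.0], [487.0, -264.0, 85.0]]
228 [[488.0, -190.0, 92.0], [487.0, -226.0, 92.0], [486.0, -263.0, 91.0]]
```

Near side ≈1.51 rad. Release, rise and go to the left tongue.

```bash
python3 -m jog '[[0,0,0,0,0,0,50],[0,0,0,0,0,0,50],[0,0,0,0,0,0,50],[0,0,-30,0,0,0,50],[0,0,-60,0,0,0,50],[0,0,-60,0,0,0,50]]'
python3 - <<'E'
from h import *
s=get_state(); print(s["position"],s["width"])
print(plan([.5497,-.085,s["position"][2]],down(-.8)))
E
```

```text
time_s: 11.55
position: [0.4876, -0.2256, 0.1392]
ee_rot: [-2.206, 2.231, -0.011]
wrist_force: [0.7, -0.2, -0.4]
width: 0.497
[ 0.4876442  -0.22562729  0.13921442] 0.4969132056864245
(array([-141.3,  -60.5,    0.2]), array([ -0.25,  -0.43, -89.85]), 'rows>=', np.float64(10.5))
```

```bash
python3 -m jog '[[-14,-6,0,0,0,-8.5,50],[-28,-12,0,0,0,-17,50],[-42,-18,0,0,0,-25.5,50],[-56,-24,0,0,0,-34,50],[-70,-30,0,0,0,-42.5,50],[-84,-36,0,0,0,-51,50],[-98,-42,0,0,0,-59.5,50],[-112,-48,0,0,0,-68,50],[-126,-54,0,0,0,-76.5,50],[-141,-60.5,0,0,0,-85,50]]'
python3 -m jog '[[0,0,0,0,0,-5,50],[0,0,0,0,0,-5,50],[0,0,0,0,0,-5,50]]'
python3 - <<'E'
from h import *
s=get_state(); print(s["position"],s["width"],toolang()[0],s["joints"].round(2))
print(plan([.5497,-.085,.06],down(-.8)))
c,p,d,W=grab("wrist","w11")
hsv=cv2.cvtColor(p,cv2.COLOR_RGB2HSV); m=(cv2.inRange(hsv,(5,80,20),(25,255,255))>0)&(W[...,2]>.02)&(W[...,2]<.08)&(W[...,1]>-.107)&(W[...,1]<-.05)&(abs(W[...,0]-.55)<.04)
q=W[m]; print(len(q),q.mean(0),np.percentile(q,1,axis=0).round(4),np.percentile(q,99,axis=0).round(4))
E
```

```text
time_s: 12.55
position: [0.5463, -0.0842, 0.1347]
ee_rot: [-3.137, 0.146, 0.002]
wrist_force: [-0.6, -0.3, -0.4]
width: 0.5
time_s: 12.85
position: [0.5462, -0.0854, 0.1348]
ee_rot: [-3.141, 0.022, 0.002]
wrist_force: [0.5, 0.2, 0.2]
width: 0.496
[ 0.54623267 -0.08541223  0.13483201] 0.4962023092615101 -0.8160387782205212 [ 0.58  0.41 -0.64  1.86  0.3   0.96 -0.21]
(array([ 3.5, -0.4, 74.8]), array([-0.02,  0.07, -0.02]), 'rows>=', np.float64(1.5))
720 [ 0.54840061 -0.08959504  0.04255975] [ 0.5187 -0.1069  0.0397] [ 0.5601 -0.0719  0.0456]
```

View pics/w11.png

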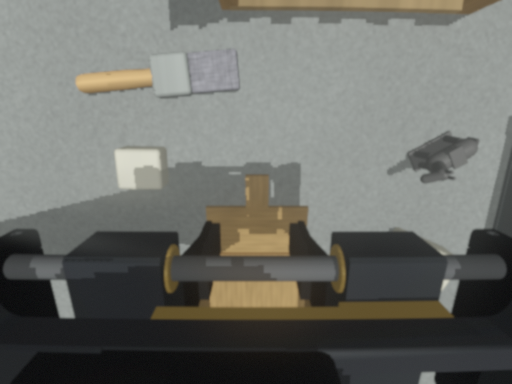

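The left tongue at (257,185) is centred between the fingers. Descend and close.

```bash
python3 -m jog '[[2.5,0,45,0,0,0,50],[2.5,0,85,0,0,0,50],[2.5,0,115,0,0,0,50],[2.5,0,134,0,0,0,50],[2.5,0,134,0,0,0,50],[2.5,0,134,0,0,0,0],[2.5,0,134,0,0,0,0],[2.5,0,134,0,0,0,0],[2.5,0,134,0,0,0,0],[2.5,0,134,0,0,0,0]]' 15
python3 -m jog '[[0,0,0,0,0,0,0],[0,0,0,0,0,0,0]]'
python3 - <<'E'
from h import *
M=down(0); r=83; t0=.11
for t in np.linspace(t0,1.53,17): print(round(t,2), (M.T@np.array([0,-r*(np.cos(t0)-np.cos(t)),r*(np.sin(t)-np.sin(t0))])).round(1))
E
```

```text
time_s: 13.9
position: [0.5487, -0.0856, 0.0019]
ee_rot: [3.141, -0.02, -0.001]
wrist_force: [-2.0, -0.2, 1.3]
width: 0.272
time_s: 14.1
position: [0.5488, -0.0855, 0.0015]
ee_rot: [3.141, -0.019, -0.001]
wrist_force: [-2.8, 0.3, 1.4]
width: 0.273
0.11 [0. 0. 0.]
0.2 [ 0.   1.1 -7.3]
0.29 [  0.    2.9 -14.4]
0.38 [  0.    5.3 -21.4]
0.46 [  0.    8.3 -28.1]
0.55 [  0.   11.9 -34.5]
0.64 [  0.   16.  -40.6]
0.73 [  0.   20.7 -46.3]
0.82 [  0.   25.9 -51.6]
0.91 [  0.   31.5 -56.4]
1.0 [  0.   37.5 -60.6]
1.09 [  0.   43.8 -64.3]
1.18 [  0.   50.5 -67.5]
1.26 [  0.   57.4 -70. ]
1.35 [  0.   64.5 -71.9]
1.44 [  0.   71.8 -73.2]
1.53 [  0.   79.1 -73.8]
```

```bash
python3 -m jog '[[0,1.1,-7.3,0,0,0,0],[0,3,-14.5,0,0,0,0],[0,5.3,-21.4,0,0,0,0],[0,8.3,-28,0,0,0,0],[0,12,-34.5,0,0,0,0],[0,16,-40.6,0,0,0,0],[0,20.7,-46.3,0,0,0,0],[0,26,-51.6,0,0,0,0],[0,31.5,-56.4,0,0,0,0],[0,37.5,-60.6,0,0,0,0]]'
python3 -m jog '[[0,6.3,-3.7,0,0,0,0],[0,13,-6.9,0,0,0,0],[0,20,-9.4,0,0,0,0],[0,27,-11.3,0,0,0,0],[0,34.3,-12.6,0,0,0,0],[0,41.5,-13.3,0,0,0,0],[0,42,-13.3,0,0,0,0],[0,42,-13.3,0,0,0,0]]'
python3 - <<'E'
from h import *
c,p,d,W=grab("wrist","w12")
for v in range(150,235,8): print(v,[(W[v,u]*1000).round(0).tolist() for u in(205,255,305)])
c,p,d,W=grab("side","s12",(200,350,160,300,4))
E
```

```text
time_s: 15.1
position: [0.5483, -0.1233, 0.0623]
ee_rot: [-3.141, 0.019, 0.002]
wrist_force: [-5.1, 1.7, -2.1]
width: 0.271
time_s: 15.9
position: [0.5479, -0.1665, 0.0758]
ee_rot: [3.14, -0.021, -0.001]
wrist_force: [-5.9, 0.3, -0.2]
width: 0.273
150 [[502.0, -124.0, -1.0], [550.0, -125.0, -2.0], [597.0, -126.0, -1.0]]
158 [[502.0, -132.0, -2.0], [550.0, -133.0, -1.0], [597.0, -133.0, -1.0]]
166 [[501.0, -140.0, -2.0], [550.0, -140.0, -1.0], [598.0, -141.0, -2.0]]
174 [[501.0, -147.0, -0.0], [549.0, -148.0, -2.0], [598.0, -149.0, -1.0]]
182 [[501.0, -155.0, -1.0], [549.0, -156.0, -1.0], [598.0, -157.0, -1.0]]
190 [[500.0, -164.0, -1.0], [549.0, -165.0, -2.0], [598.0, -165.0, -1.0]]
198 [[501.0, -170.0, 6.0], [549.0, -170.0, 6.0], [598.0, -171.0, 5.0]]
206 [[509.0, -163.0, 49.0], [549.0, -163.0, 49.0], [590.0, -164.0, 50.0]]
214 [[512.0, -162.0, 70.0], [549.0, -162.0, 70.0], [586.0, -163.0, 70.0]]
222 [[515.0, -162.0, 85.0], [549.0, -162.0, 86.0], [583.0, -162.0, 86.0]]
230 [[516.0, -165.0, 91.0], [549.0, -161.0, 101.0], [583.0, -166.0, 90.0]]
```

View pics/s12.png

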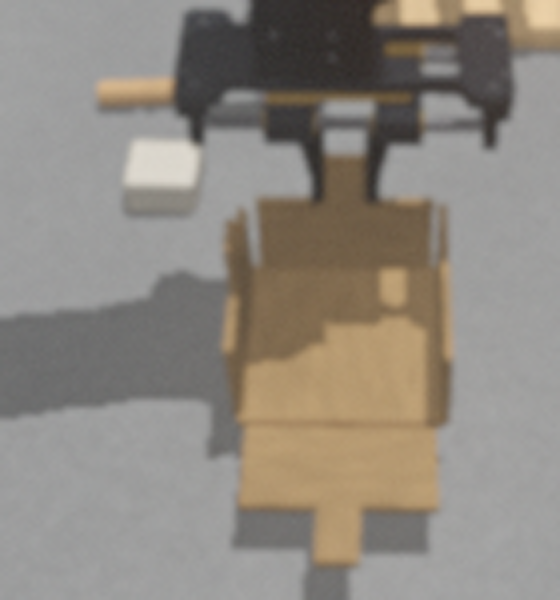

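View pics/w12.png

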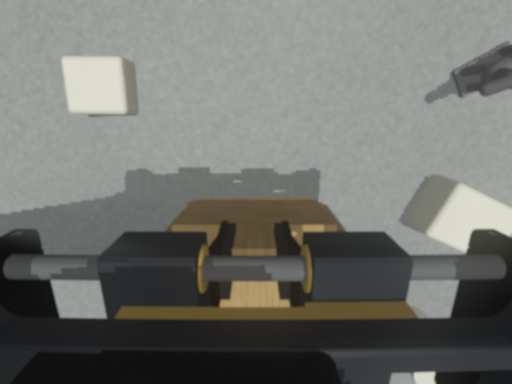

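The left side is upright in the side view at (345,230), and its outer face slope reads ≈1.55 rad. Next, the right tongue.

```bash
python3 -m jog '[[0,0,0,0,0,0,50],[0,0,0,0,0,0,50],[0,0,0,0,0,0,50],[0,0,-40,0,0,0,50],[-1,40,-60,0,0,0,50],[-2.5,90,-60,0,0,0,50],[-2.5,140,-60,0,0,0,50],[-2.5,180,-60,0,0,0,50],[-2.5,201,-60,0,0,0,50],[-2.5,201,-60,0,0,0,50]]'
python3 -m jog '[[0,0,0,0,0,0,50],[0,0,0,0,0,0,50]]'
python3 - <<'E'
from h import *
s=get_state(); print(s["position"],s["width"],toolang()[0],s["joints"].round(2))
c,p,d,W=grab("wrist","w13")
hsv=cv2.cvtColor(p,cv2.COLOR_RGB2HSV); m=(cv2.inRange(hsv,(5,80,20),(25,255,255))>0)&(W[...,2]>.02)&(W[...,2]<.08)&(W[...,1]<-.352)&(W[...,1]>-.4)&(abs(W[...,0]-.546)<.02)
q=W[m]; print(len(q),q.mean(0),np.percentile(q,1,axis=0).round(4),np.percentile(q,99,axis=0).round(4))
E
```

```text
time_s: 17.0
position: [0.5429, -0.3701, 0.1352]
ee_rot: [3.14, -0.028, 0.002]
wrist_force: [-1.0, 1.2, 0.4]
width: 0.499
time_s: 17.2
position: [0.5445, -0.363, 0.1357]
ee_rot: [-3.14, 0.013, -0.001]
wrist_force: [0.7, -0.2, 0.0]
width: 0.498
[ 0.54450814 -0.36297665  0.13570207] 0.49833637188228297 -0.47639156964100615 [ 0.92  0.55 -0.57  1.63  0.33  1.06  0.24]
570 [ 0.54592033 -0.36639373  0.04225985] [ 0.5354 -0.3805  0.0401] [ 0.5565 -0.3526  0.0446]
```

View pics/w13.png

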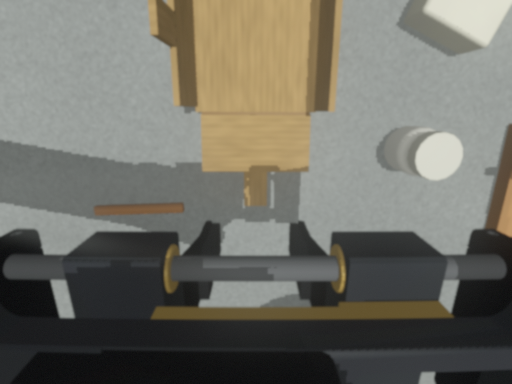

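Run:
```python
from h import *
s=get_state();c,p,d,W=grab("wrist"); s2=get_state()
print(s["position"],s2["position"],W[207,183],W[207,175],W[210,100],[W[v,258].round(3).tolist() for v in(200,204,206,208)])
c,p,d,W=grab("top","t13",(165,255,265,380,6))
s=get_state(); print(s["position"])
```

```text
[ 0.5443874  -0.363144    0.13575858] [ 0.54422994 -0.36353974  0.1357224 ] [ 0.45869707 -0.39677273  0.00453583] [ 0.44956544 -0.39601771  0.00646223] [ 0.35731464 -0.39920365  0.00626227] [[0.549, -0.376, 0.043], [0.549, -0.381, 0.043], [0.549, -0.398, -0.001], [0.549, -0.401, -0.001]]
[ 0.54408879 -0.36401945  0.13573092]
```

View pics/t13.png

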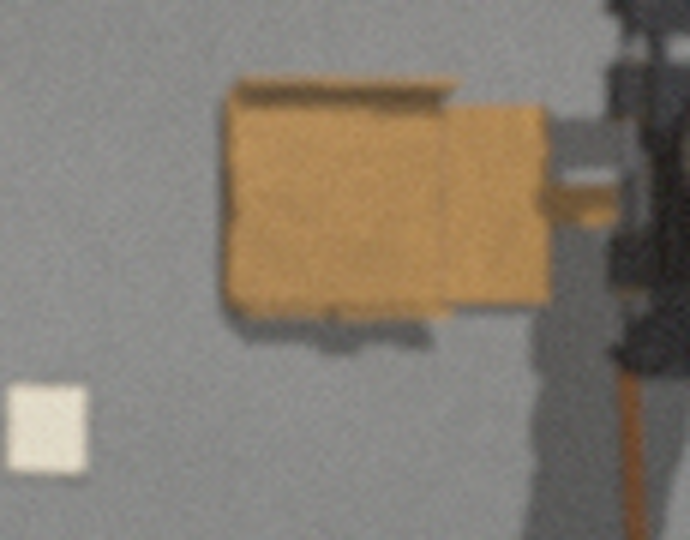

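Near and left sides are up; the right side remains. Descend and grip.

```bash
python3 -m jog '[[1,0,45,0,0,0,50],[1,0,85,0,0,0,50],[1,0,115,0,0,0,50],[1,0,135,0,0,0,50],[1,0,135,0,0,0,50],[1,0,135,0,0,0,50]]' 15
python3 - <<'E'
from h import *
s=get_state(); print(s["position"]);grab("wrist","w14",(150,300,180,330,4))
E
```

```text
time_s: 17.95
position: [0.5451, -0.3654, 0.0009]
ee_rot: [-3.141, 0.018, -0.001]
wrist_force: [-0.5, -0.2, -0.0]
width: 0.499
[ 0.54505096 -0.36539549  0.00093599]
```

View pics/w14.png

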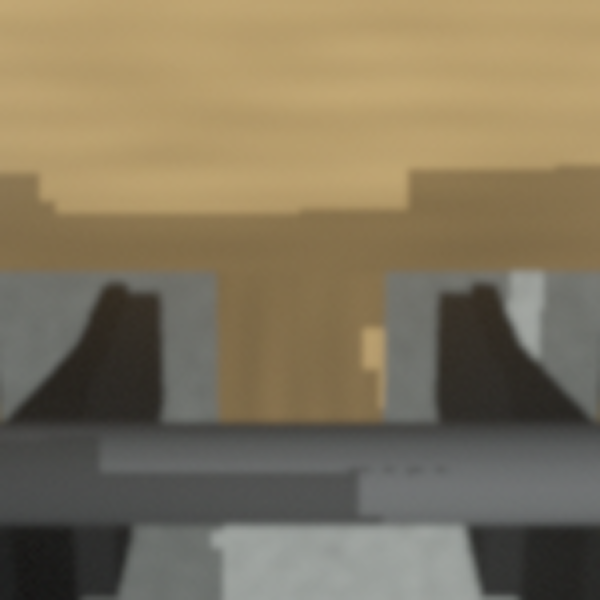

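Well centred. I'll shift 2.5 mm outward and close.

```bash
python3 -m jog '[[0.5,2.5,0,0,0,0,50],[0.5,2.5,0,0,0,0,0],[0.5,2.5,0,0,0,0,0],[0.5,2.5,0,0,0,0,0],[0.5,2.5,0,0,0,0,0],[0.5,2.5,0,0,0,0,0],[0.5,2.5,0,0,0,0,0]]' 15
python3 -m jog '[[0,-1,-7.3,0,0,0,0],[0,-2.8,-14.5,0,0,0,0],[0,-5.2,-21.5,0,0,0,0],[0,-8.1,-28.2,0,0,0,0],[0,-11.8,-34.8,0,0,0,0],[0,-15.8,-40.8,0,0,0,0],[0,-20.3,-46.5,0,0,0,0],[0,-25.5,-51.6,0,0,0,0],[0,-31,-56.5,0,0,0,0],[0,-37,-60.5,0,0,0,0]]'
python3 -m jog '[[0,-6.3,-3.8,0,0,0,0],[0,-13,-7,0,0,0,0],[0,-20,-9.6,0,0,0,0],[0,-27,-11.6,0,0,0,0],[0,-34.3,-12.9,0,0,0,0],[0,-41.5,-13.5,0,0,0,0],[0,-42,-13.5,0,0,0,0],[0,-42,-13.5,0,0,0,0]]'
python3 - <<'E'
from h import *
c,p,d,W=grab("wrist","w15")
for v in range(198,235,6): print(v,[(W[v,u]*1000).round(0).tolist() for u in(205,255,305)])
c,p,d,W=grab("side","s15",(200,350,160,300,4))
E
```

```text
time_s: 18.7
position: [0.5453, -0.3687, 0.0006]
ee_rot: [3.141, -0.019, 0.001]
wrist_force: [0.4, -0.9, 1.0]
width: 0.273
time_s: 19.7
position: [0.5455, -0.3315, 0.0614]
ee_rot: [3.141, -0.019, 0.001]
wrist_force: [4.4, -1.2, -3.3]
width: 0.271
time_s: 20.5
position: [0.5461, -0.2887, 0.0748]
ee_rot: [-3.141, 0.018, -0.0]
wrist_force: [2.6, -0.2, 3.4]
width: 0.276
198 [[505.0, -283.0, 33.0], [548.0, -283.0, 33.0], [591.0, -284.0, 33.0]]
204 [[507.0, -284.0, 45.0], [547.0, -284.0, 47.0], [588.0, -285.0, 47.0]]
210 [[509.0, -284.0, 60.0], [547.0, -285.0, 59.0], [586.0, -285.0, 59.0]]
216 [[511.0, -285.0, 71.0], [547.0, -285.0, 71.0], [584.0, -285.0, 72.0]]
222 [[513.0, -285.0, 82.0], [547.0, -286.0, 81.0], [582.0, -286.0, 81.0]]
228 [[514.0, -286.0, 91.0], [547.0, -286.0, 91.0], [580.0, -286.0, 91.0]]
234 [[531.0, -251.0, 176.0], [547.0, -287.0, 99.0], [564.0, -251.0, 176.0]]
```

View pics/s15.png

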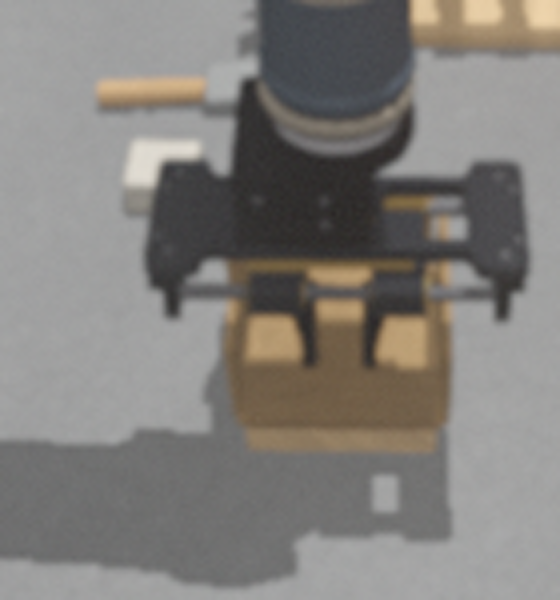

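View pics/w15.png

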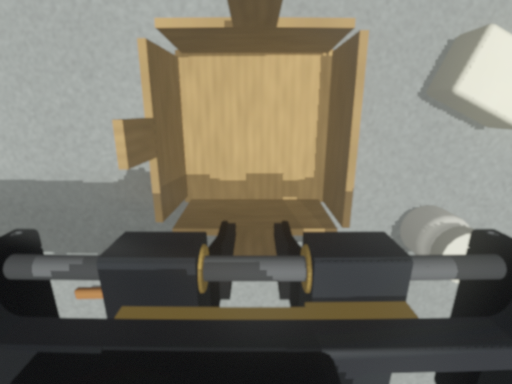

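The wrist view shows all three sides upright, the right one at ≈1.52 rad. Release, rise and travel to the bolt pin.

```bash
python3 -m jog '[[0,0,0,0,0,0,50],[0,0,0,0,0,0,50],[0,0,0,0,0,0,50],[0,0,-40,0,0,0,50],[0,0,-80,0,0,0,50],[0,0,-120,0,0,0,50],[-5,-30,-125,0,0,0,50],[-10,-75,-125,0,0,0,50],[-15,-120,-125,0,0,0,50],[-20,-165,-125,0,0,0,50]]'
python3 -m jog '[[-5,-45,0,0,0,0,50],[-10,-90,0,0,0,0,50],[-15,-135,0,0,0,0,50],[-20,-180,0,0,0,0,50],[-25,-225,0,0,0,0,50],[-30,-265,0,0,0,0,50],[-32,-290,0,0,0,0,50],[-34,-300,0,0,0,0,50],[-34,-300,0,0,0,0,50],[-34,-300,0,0,0,0,50]]'
python3 - <<'E'
from h import *
s=get_state(); print(s["position"],toolang()[0],s["joints"].round(2))
c,p,d,W=grab("wrist","w16")
m=(W[...,2]>.165)&(W[...,2]<.2)&(abs(W[...,0]-.495)<.025)&(abs(W[...,1]-.17)<.025)
q=W[m]; print(len(q)); 
if len(q): print(q.mean(0),q.min(0),q.max(0))
print(px(c,[[.495,.17,.191],[.495,.17,.175]]))
c,p,d,W=grab("top","t16",(90,260,125,380,3))
E
```

```text
time_s: 21.6
position: [0.5264, -0.123, 0.1989]
ee_rot: [3.141, -0.021, -0.003]
wrist_force: [0.5, -0.4, 0.4]
width: 0.502
time_s: 22.6
position: [0.4976, 0.1741, 0.1988]
ee_rot: [3.14, -0.023, -0.001]
wrist_force: [-0.2, 0.1, -0.3]
width: 0.5
[0.49763519 0.17407788 0.19883094] -0.8241247413308785 [ 0.23  0.33 -0.8   1.84  0.26  1.08 -0.68]
315
[0.49716324 0.17209225 0.18384437] [0.49104436 0.16422988 0.16520872] [0.50299248 0.17597124 0.19103355]
[[249.87471403 223.36648737]
 [250.19894053 215.62914698]]
```

View pics/w16.png

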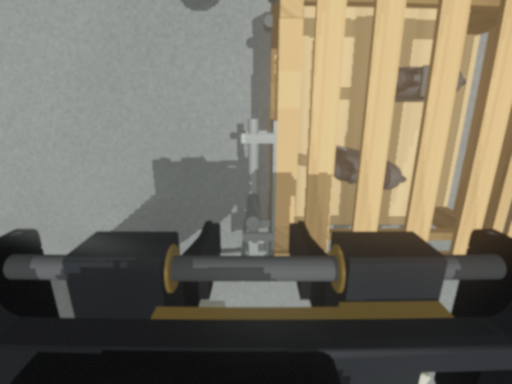

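View pics/t16.png

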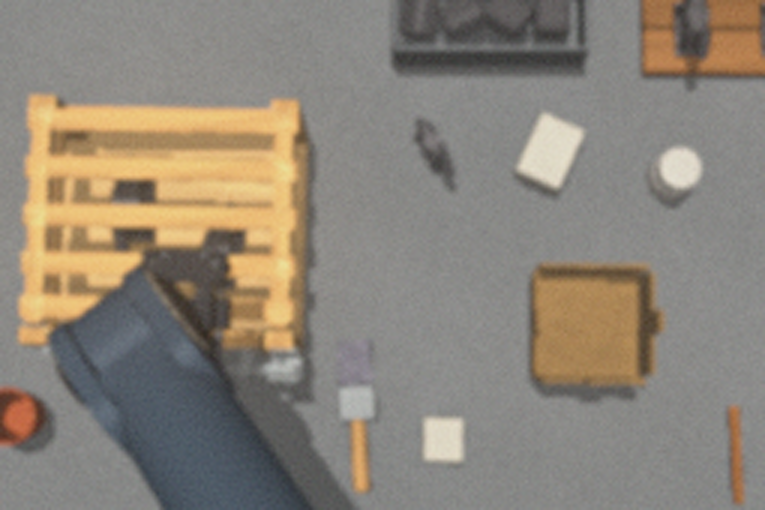

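The tray shows three sides up. The pin is at about (.497,.170), top z .191. Descend partway and re-measure.

```bash
python3 -m jog '[[-0.5,4,15,0,0,0,50],[-0.5,4,30,0,0,0,50],[-0.5,4,30,0,0,0,50],[-0.5,4,30,0,0,0,50]]' 30
python3 - <<'E'
from h import *
s=get_state(); print(s["position"],toolang()[0])
c,p,d,W=grab("wrist","w17",(140,290,180,330,4))
m=(W[...,2]>.165)&(W[...,2]<.195)&(abs(W[...,0]-.495)<.018)&(abs(W[...,1]-.17)<.018)
q=W[m]; print(len(q),q.mean(0),q.min(0),q.max(0))
E
```

```text
time_s: 23.1
position: [0.4969, 0.1716, 0.169]
ee_rot: [3.141, -0.02, -0.001]
wrist_force: [0.1, 0.7, 0.5]
width: 0.5
[0.49688066 0.17163845 0.16898684] -0.7462816395922544
439 [0.49709797 0.1721703  0.18348315] [0.49101385 0.16439053 0.16512543] [0.50296165 0.17595769 0.19111682]
```

View pics/w17.png

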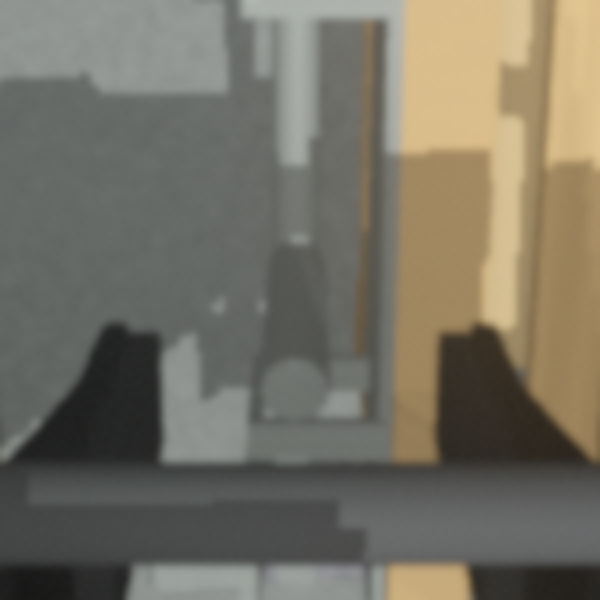

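The pin top at (293,388) is centred between the fingers. Descend and grip.

```bash
python3 -m jog '[[0,1.5,18,0,0,0,50],[0,1.5,33,0,0,0,50],[0,1.5,33,0,0,0,0],[0,1.5,33,0,0,0,0],[0,1.5,33,0,0,0,0],[0,1.5,33,0,0,0,0],[0,1.5,33,0,0,0,0],[0,1.5,33,0,0,0,0],[0,1.5,33,0,0,0,0],[0,1.5,33,0,0,0,0]]' 30
python3 -m jog '[[0,0,0,0,0,0,0],[0,0,0,0,0,0,0]]'
```

```text
time_s: 24.15
position: [0.4966, 0.1708, 0.1368]
ee_rot: [3.141, -0.019, -0.0]
wrist_force: [-3.4, 0.3, 5.8]
width: 0.127
time_s: 24.35
position: [0.4966, 0.1708, 0.1368]
ee_rot: [3.141, -0.019, -0.001]
wrist_force: [-4.2, -0.6, 5.6]
width: 0.128
```

Pin gripped. Lift 13 mm and check.

```bash
python3 -m jog '[[0,0,-3,0,0,0,0],[0,0,-6,0,0,0,0],[0,0,-9,0,0,0,0],[0,0,-12,0,0,0,0],[0,0,-13,0,0,0,0],[0,0,-13,0,0,0,0]]'
python3 - <<'E'
from h import *
c,p,d,W=grab("wrist","w18",(140,290,180,330,4))
E
```

```text
time_s: 24.95
position: [0.4966, 0.1707, 0.1493]
ee_rot: [3.141, -0.019, -0.001]
wrist_force: [-2.3, 2.0, -3.6]
width: 0.129
```

View pics/w18.png

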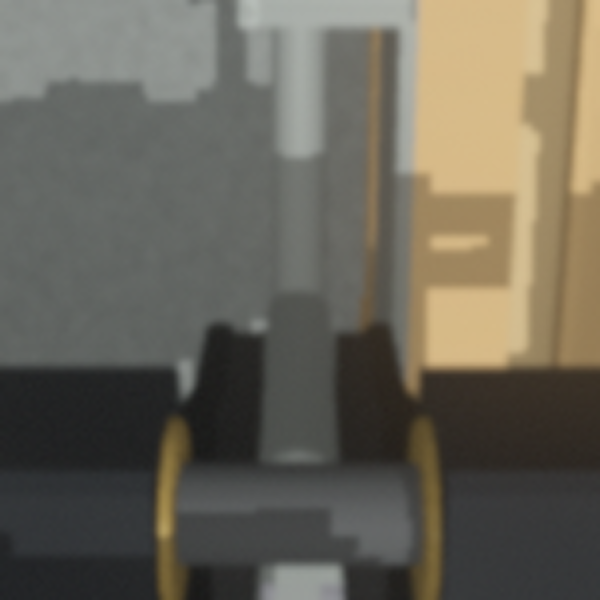

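The pin is held, and the z force shows the bolt's weight. Draw it back.

```bash
python3 -m jog '[[0,-4,0,0,0,0,0],[0,-8,0,0,0,0,0],[0,-12,0,0,0,0,0],[0,-17,0,0,0,0,0],[0,-22,0,0,0,0,0],[0,-27,0,0,0,0,0],[0,-32,0,0,0,0,0],[0,-37,0,0,0,0,0],[0,-42,0,0,0,0,0],[0,-45,0,0,0,0,0]]'
python3 -m jog '[[0,0,0,0,0,0,0],[0,0,0,0,0,0,0],[0,0,0,0,0,0,0]]'
python3 - <<'E'
from h import *
c,p,d,W=grab("wrist","w19",(140,340,180,330,3)); print(get_state()["position"])
c,p,d,W=grab("side","s19",(110,240,180,310,4))
E
```

```text
time_s: 26.0
position: [0.4974, 0.2164, 0.1494]
ee_rot: [-3.141, 0.018, -0.0]
wrist_force: [-4.3, -1.1, -3.2]
width: 0.13
time_s: 26.3
position: [0.4974, 0.2161, 0.1495]
ee_rot: [-3.141, 0.019, -0.0]
wrist_force: [-3.1, 0.4, -2.8]
width: 0.127
[0.49744663 0.21596889 0.14944325]
```

View pics/w19.png

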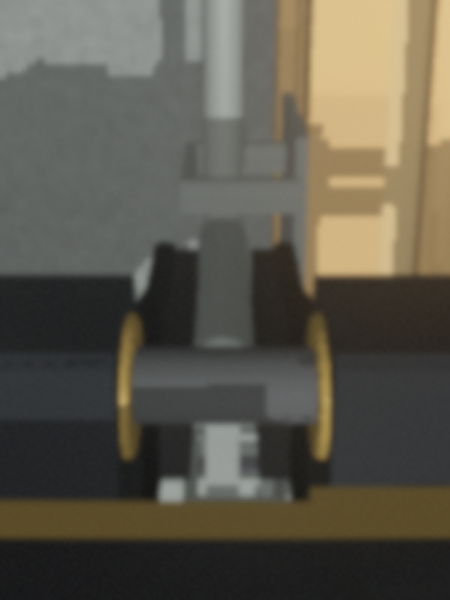

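View pics/s19.png

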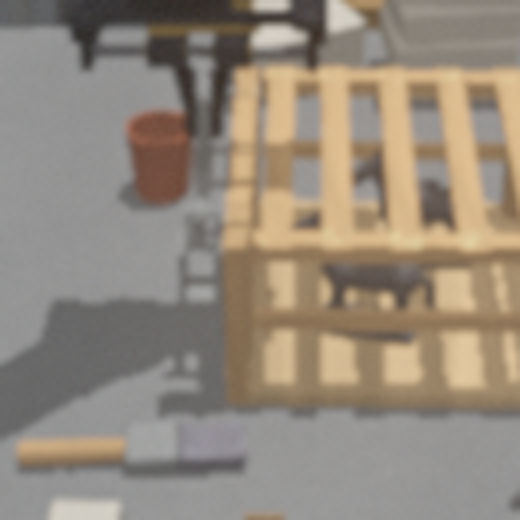

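Bolt drawn about 45 mm, pin still held. Compute the swing arc.

Run:
```python
import numpy as np
r=np.array([-29,-130.])
for a in range(2,33,2):
    t=np.radians(a); n=np.array([r[0]*np.cos(t)+r[1]*np.sin(t),-r[0]*np.sin(t)+r[1]*np.cos(t)])-r
    print(a,n[0].round(1),-n[1].round(1))
```

```text
2 -4.5 -1.1
4 -9.0 -2.3
6 -13.4 -3.7
8 -17.8 -5.3
10 -22.1 -7.0
12 -26.4 -8.9
14 -30.6 -10.9
16 -34.7 -13.0
18 -38.8 -15.3
20 -42.7 -17.8
22 -46.6 -20.3
24 -50.4 -23.0
26 -54.1 -25.9
28 -57.6 -28.8
30 -61.1 -31.9
32 -64.5 -35.1
```

```bash
python3 -m jog '[[-4.5,-1.1,0,0,0,2,0],[-9,-2.3,0,0,0,4,0],[-13.4,-3.7,0,0,0,6,0],[-17.8,-5.3,0,0,0,8,0],[-22.1,-7,0,0,0,10,0],[-26.4,-8.9,0,0,0,12,0],[-30.6,-10.9,0,0,0,14,0],[-34.7,-13,0,0,0,16,0],[-34.7,-13,0,0,0,16,0],[-34.7,-13,0,0,0,16,0]]'
python3 - <<'E'
from h import *
print(toolang()[0])
c,p,d,W=grab("wrist","w20"); c,p,d,W=grab("side","s20",(110,240,180,310,4))
E
```

```text
time_s: 27.4
position: [0.4652, 0.2285, 0.15]
ee_rot: [-3.108, 0.456, -0.006]
wrist_force: [2.9, -1.4, -3.8]
width: 0.126
-16.709628181248995
```

View pics/w20.png

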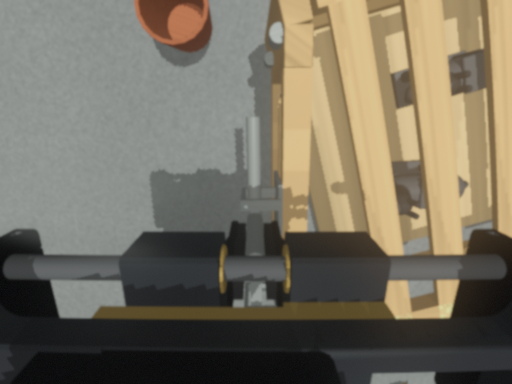

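View pics/s20.png

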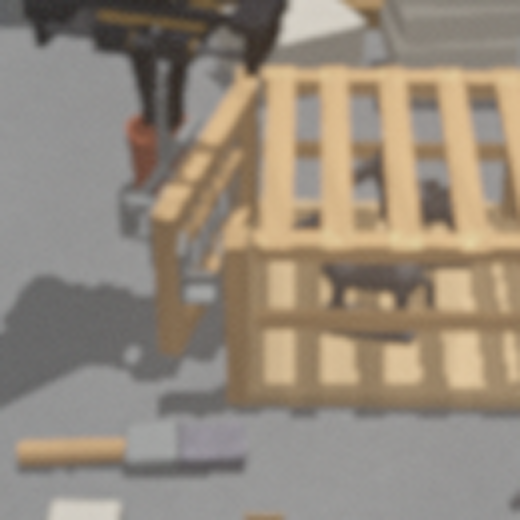

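The gate is swinging with the held pin, now about 16° open. Continue another 15°.

```bash
python3 -m jog '[[-4.5,-1.1,0,0,0,2,0],[-9,-2.3,0,0,0,4,0],[-13.4,-3.7,0,0,0,6,0],[-17.8,-5.3,0,0,0,8,0],[-22.1,-7,0,0,0,10,0],[-26.4,-8.9,0,0,0,12,0],[-30.6,-10.9,0,0,0,14,0],[-32.7,-12,0,0,0,15,0],[-32.7,-12,0,0,0,15,0],[-32.7,-12,0,0,0,15,0]]'
python3 -m jog '[[0,0,0,0,0,0,0],[0,0,0,0,0,0,0],[0,0,0,0,0,0,0],[0,0,0,0,0,0,0]]'
python3 - <<'E'
from h import *
s=get_state(); P=s["position"]; print(toolang()[0],P)
c,p,d,W=grab("wrist","w21"); hsv=cv2.cvtColor(p,cv2.COLOR_RGB2HSV)
c2,p2,d2,W2=grab("side","s21"); grab("top","t21",(90,260,105,360,3))
# gate top line: wood points z~.150, in front of cage front
for W_,p_ in((W,p),(W2,p2)):
    h=cv2.cvtColor(p_,cv2.COLOR_RGB2HSV)
    k=(h[...,1]>60)&(h[...,0]<30)&(W_[...,2]>.143)&(W_[...,2]<.157)&(W_[...,1]>.1)&(W_[...,1]<.36)&(W_[...,0]<.508)&(W_[...,0]>.35)
    q=W_[k][:,:2]
    if len(q)>20:
        v=cv2.fitLine(q.astype(np.float32),cv2.DIST_HUBER,0,.01,.01).ravel(); print(len(q),v, "angle from y rad",np.arctan(v[0]/v[1]))
h=H=np.array([.5282,.3456]); r=P[:2]-H; print("pin polar ang",np.degrees(np.arctan2(r[1],r[0])))
E
```

```text
time_s: 28.5
position: [0.4359, 0.2499, 0.1495]
ee_rot: [-3.022, 0.858, -0.002]
wrist_force: [4.5, -1.5, -3.0]
width: 0.128
time_s: 28.9
position: [0.4353, 0.2498, 0.1494]
ee_rot: [-3.022, 0.858, -0.001]
wrist_force: [4.5, -2.5, -3.3]
width: 0.128
-31.71809633660254 [0.43532507 0.24984808 0.14936923]
3862 [0.4969049  0.867805   0.48538944 0.277167  ] angle from y rad 0.52002853
224 [0.5228528  0.852423   0.44764537 0.2127969 ] angle from y rad 0.5501942
pin polar ang -134.12617630218293
```

View pics/s21.png

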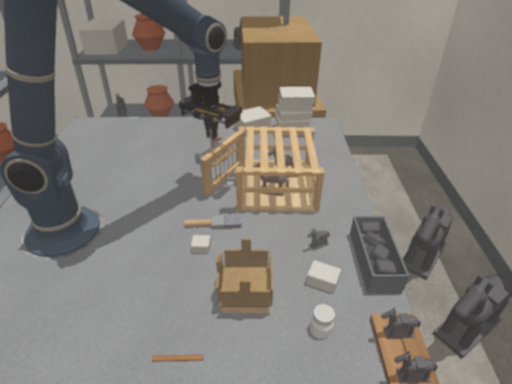

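View pics/w21.png

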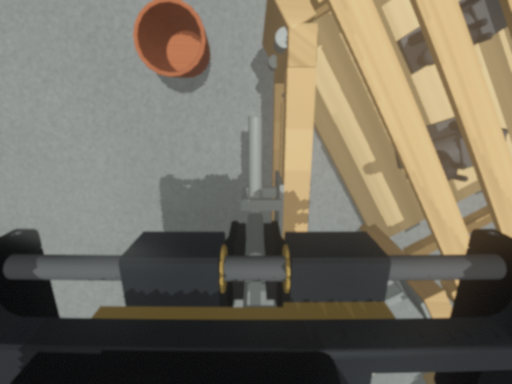

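View pics/t21.png

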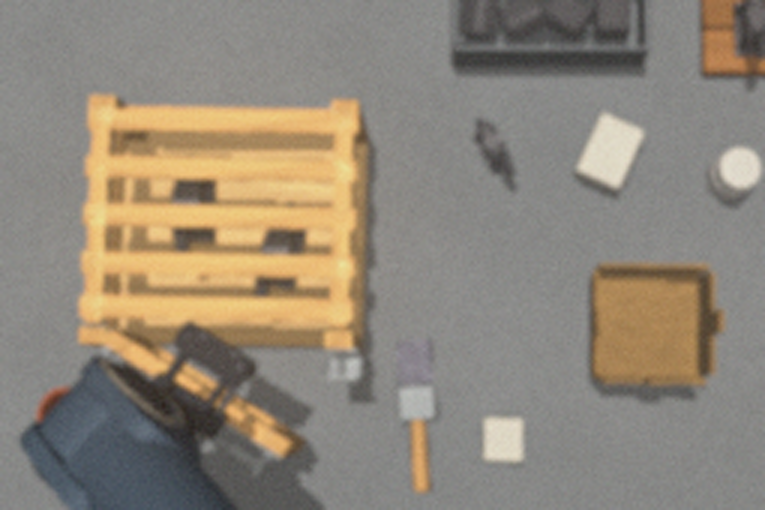

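The gate is about 0.53 rad open, held by the pin, with the bolt back. The side view shows the tray boxed at (246,280). Last, I check the side angles.

Run:
```python
from h import *
for cam in("top","side"):
    c,p,d,W=grab(cam); h=cv2.cvtColor(p,cv2.COLOR_RGB2HSV); br=(h[...,1]>60)&(h[...,0]<30)
    for n,ax,lo,hi in(("near",0,.475,.5),("left",1,-.18,-.15),("right",1,-.30,-.275)):
        o=1-ax; rng=(.505,.59) if o==0 else (-.27,-.18)
        k=br&(W[...,ax]>lo)&(W[...,ax]<hi)&(W[...,o]>rng[0])&(W[...,o]<rng[1])&(W[...,2]>.042)&(W[...,2]<.09)
        q=W[k]
        if len(q)>15:
            s=np.polyfit(q[:,2],q[:,ax],1); print(cam,n,len(q),"lean",s[0].round(3), q[:,ax].mean().round(3))
s=get_state(); print(s["time_s"],abs(s["qvel"]).max(),s["width"])
```

```text
top near 22 lean -0.152 0.487
top left 28 lean -0.062 -0.161
top right 94 lean -0.047 -0.284
side near 86 lean -0.063 0.485
side left 482 lean 0.058 -0.171
side right 475 lean -0.032 -0.293
29.15 0.002502137262357485 0.1296859245706296
```

```bash
python3 -c "
from cell import *
print(sign_off())"
```

```text
the job is handed in; nothing more can be done
None
```

The job is handed in at 29 s of the 72 s allowed: the tray's three sides are up, the bolt is drawn, and the gripper still holds the gate ajar. `sign_off` gave no verdict, so these are my own last checks:

- **Tray sides:** the side camera puts them at about 1.51 rad (near), 1.51 (left) and 1.54 (right), all above the 1.35 limit. The top camera disagreed on two of them, on only 22–28 points: it read the near side as leaning about 0.15 rad, and gave the left side's lean the opposite sign. The largest lean, 0.15 rad, is still about 1.42 rad, so every reading passes.
- **Bolt:** I lifted it about 12.5 mm and drew it about 45 mm, against the 33 mm needed. I took these from how far the gripper moved while holding the pin, not from a direct reading of the bolt.
- **Gate:** two line fits put it at 0.52 and 0.55 rad, inside the 0.37–0.72 range. The arm was at rest with the pin gripped at 30 N. I did not measure the finger-to-gate force itself.
- **Bystanders:** they look unmoved in the camera views, and nothing was near the gate. I did not measure their positions again at the end.

My first two pinches on the near tongue closed on air. The visible fingertips sit about 25 mm above the reported tool point, and after I allowed for that every grasp held.

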